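# Stand up the end stop and put the lidded ink tubs away

## Task

First tip the steel angle on the storage board over its corner, so that it stands on its short leg with the long leg upright as the end stop, without lifting it off the board. Then put each washed ink tub's own lid on it, fully home, and stand all the lidded tubs upright in a row on the board, between the upright angle and the wooden end board. A lid whose tub is missing stays over; leave the squeegee, the tape core and the spatula alone.

Things in the scene. Friction and masses are not known exactly. Their poses are not given: they have to be found in the camera images.
- board: fixed low plywood storage board lying on the table, 120 mm (its x) by 410 mm (its y) and 12 mm thick, origin under its centre, so its top is at z = 12 mm. A fixed wooden end board, 12 mm thick and rising 45 mm above the top, closes its +y end (inner face at y = +191 mm). The steel angle sits near its -y end.
- angle: loose steel angle (an L), 0.5 kg, 50 mm wide, 7 mm thick: long leg 110 mm, short leg 70 mm, a solid block fills the inner corner (7 to 35 mm along both legs). Origin: middle of the outer corner edge; x along that edge, y along the long leg, z along the short leg. Starts on its long leg along board +y, corner near board y = -130 mm; when stood, y is up and z points along board -y
- tub_round_big: big round open tub, empty, white plastic, 62 mm diameter, 60 mm high, straight walls 3.5 mm thick (mouth 55 mm inside), 0.15 kg; origin at the centre of its underside, z up. May be absent.
- mouth_round_big (a point): centre of the mouth of the big round tub, in the plane of its rim, 60 mm above its underside
- lid_round_big: lid of the big round tub, white plastic, 40 g: round plate 4 mm thick, 2 mm less across than the tub; under it a plug 50 mm across, 8 mm deep, narrower below, that fits the mouth; on top a central grip 18 mm in diameter, 18 mm tall. Origin at the centre of the plate's underside: 8 mm above the table when lying on its plug, at the mouth's centre when on.
- tub_round_small: small round open tub, empty, white plastic, 46 mm diameter, 60 mm high, straight walls 3.5 mm thick (mouth 39 mm inside), 0.15 kg; origin at the centre of its underside, z up. May be absent.
- mouth_round_small (a point): centre of the mouth of the small round tub, in the plane of its rim, 60 mm above its underside
- lid_round_small: lid of the small round tub, white plastic, 40 g: round plate 4 mm thick, 2 mm less across than the tub; under it a plug 34 mm across, 8 mm deep, narrower below, that fits the mouth; on top a central grip 18 mm in diameter, 18 mm tall. Origin at the centre of the plate's underside: 8 mm above the table when lying on its plug, at the mouth's centre when on.
- tub_square_big: big square open tub, empty, white plastic, 58 mm by 58 mm, 60 mm high, straight walls 3.5 mm thick (mouth 51 mm inside), 0.15 kg; origin at the centre of its underside, z up, x and y square to its sides. May be absent.
- mouth_square_big (a point): centre of the mouth of the big square tub, in the plane of its rim, 60 mm above its underside
- lid_square_big: lid of the big square tub, white plastic, 40 g: square plate 4 mm thick, 2 mm less across than the tub; under it a plug 46 mm across, 8 mm deep, narrower below, that fits the mouth; on top a central grip 18 mm square, sides parallel, 18 mm tall. Origin at the centre of the plate's underside: 8 mm above the table when lying on its plug, at the mouth's centre when on (sides parallel to the tub's).
- tub_square_small: small square open tub, empty, white plastic, 44 mm by 44 mm, 60 mm high, straight walls 3.5 mm thick (mouth 37 mm inside), 0.15 kg; origin at the centre of its underside, z up, x and y square to its sides. May be absent.
- mouth_square_small (a point): centre of the mouth of the small square tub, in the plane of its rim, 60 mm above its underside
- lid_square_small: lid of the small square tub, white plastic, 40 g: square plate 4 mm thick, 2 mm less across than the tub; under it a plug 32 mm across, 8 mm deep, narrower below, that fits the mouth; on top a central grip 18 mm square, sides parallel, 18 mm tall. Origin at the centre of the plate's underside: 8 mm above the table when lying on its plug, at the mouth's centre when on (sides parallel to the tub's).
- squeegee: bystander: squeegee, wooden handle 240 mm by 70 mm by 22 mm with a rubber blade, lying flat left of the work; leave alone
- tape: bystander: empty cardboard tape core, 100 mm across, 48 mm high, lying flat right of the work; leave alone
- spatula: bystander: ink spatula lying right of the work; leave alone
Mind the look-alikes: they are no part of the job. What is shaped like the angle but red or turquoise is not meant.

How it is judged:
By the outcome, as a careful person would: the job done as asked, in the order asked, and still so for the second after the job is handed in, with the robot touching nothing.
Of tub_round_big, tub_round_small, tub_square_big, tub_square_small only 3 to 4 are there at a start; the rules pass over those that are not, and their reading is None.
At some moment in a run one of tub_round_big, tub_round_small, tub_square_big, tub_square_small, lid_round_big, lid_round_small, lid_square_big, lid_square_small may be knocked a few centimetres aside while the robot is not near it.
Once in a run the grip may slacken for a moment while it holds something.
It also fails if it takes over 208 s, if anything falls off the work surface, if the arm or the gripper's body presses on something with over 40 N, if the wrist force passes 120 N, or if a joint passes its speed limit or range.

## Robot

A 6-joint arm with a two-finger parallel gripper is mounted at the origin on the work surface. World frame = base frame: x ahead of the robot, y to its left, z up, the work surface at z = 0. Lengths are in m, angles in rad, forces in N, time in s.
With the tool pointing down it reaches from about 0.35 to 0.775 m from the base axis. Payload 7.3 kg.
Tool frame: the origin (TCP) lies at the very end of the fingers, on their centre line; the grasp point (between the pads) lies 19 mm behind it; z points along the fingers, y is the direction in which the jaws open and shut (so a half turn about z gives the same grasp; the last joint's range is limited). The gripper opens to 92 mm and grips with 3 to 60 N. Pads are 19 mm wide; open, the fingers measure 130 mm over their backs; the gripper's body (75 mm by 190 mm) begins 47 mm behind the grasp point.
Start: joints at [1.05, 0.342, 1.524, -0, 1.275, -0.146], TCP at [0.192, 0.489, 0.227] pointing down, gripper open.
Joint ranges: [-2.53, 2.53], [-0.77, 2.02], [0.04, 2.7], [-1, 4.14], [0.28, 2.66], [-3.11, 3.11]. Speed limits (rad/s): [2.57, 2.57, 3.14, 3.14, 3.14, 3.14].

## Interface

Orientations are given as [roll, pitch, yaw] about the fixed x, y, z axes, in that order (R = Rz(yaw) Ry(pitch) Rx(roll)).
In Python, from cell import robot gives the robot as it stands.
- The arm moves only by the tool apply_moves, never from a script. Its argument "plan" is a list of rows, each an object of numbers: "tx", "ty", "tz": the shift along the tool's x, y, z in m; "yaw": the turn about the tool's z in rad; "grip": the opening, from -1 (shut) to 1 (fully open), so that 0 is half open. In form: [{"tx": .., "ty": .., "tz": .., "yaw": .., "grip": ..}, ...]. A call has 1 to 8 rows; each row is the pose to reach, as a shift and turn from the pose commanded when the call began, along the tool's axes at that moment; what a row does not reach only later rows make up. A row lasts 1/8 s, in which the tool goes at most 62.5 mm and 10.7 degrees, less where a joint would pass 70% of its speed; a pose out of reach is approached as far as the arm can. A call with a gripper value outside its range is refused whole. The fingers move at their own pace and stop on an object; "force" is the grip in N (left out, the last holds). Time passes only in rows, so rows that repeat a pose let the fingers close. It gives the time, the measured TCP pose, the force and the opening at its end, in the units of the state.
- robot.observe(): the state, without advancing time (a new reading comes with each control period).
- robot.read_camera(name): name is "scene" or "top" or "wrist"; returns (picture, depth): 400x640x3 uint8, red, green, blue; 400x640 float32, m along the optical axis (not along the pixel's ray), 0 where there is no reading.
- robot.get_calibration(name): a dict with "camera_matrix" (3x3 intrinsics, pixels), "R" (3x3) and "t" (3): a world point X has camera coordinates R X + t. Camera axes: x right, y down, z forward; pixel columns grow to the right and rows downward; lengths in m; the calibration is good to about 2 mm. A picture is of the moment at which its call begins: read the wrist's pose just before it. get_calibration takes no time and is no camera call; for the wrist camera it gives the pose at the moment of the call.
- robot.hand_in(): hands the job in, once; it reports no verdict.
Trained networks look in the newest picture that a camera, given by its name, has taken for a name from the list of things; names that differ only in an ending like _2 or _b are one class to them, and where a whole thing is asked for, a point or a joint stands for the part that bears it (a point fixed in the world has none). Each returns a list of dicts, best first, with "confidence" (0 to 1); they miss things now and then, are a little off and sometimes report something else, mostly with a low value. They report only what shows in the picture. A call takes as long as a camera call. They do not tell look-alikes from the thing itself.
- robot.outline_of(label, camera): "region" (400x640 bool, what is visible of it) and "pixel" ([row, column] in pixels, amid what is visible of it).
- robot.tip_of(label, camera): "pixel" ([row, column] in pixels: a listed point, or the origin of a listed thing).
The state is a dict: "time": time; "qpos": joint angles; "qvel": joint speeds; "joint_efforts": joint torques, N m; "tool_pos": TCP position; "tool_rot": TCP orientation; "contact_force": force on the tool from outside, world axes, zero at the start; "torque": the same for the moment, N m; "opening": finger opening in m.
Only numpy, scipy, OpenCV 4.12 (cv2) and the standard library are available. Lean on these libraries where they do the work, as an engineer would, in place of code of your own. Each camera call takes 0.05 s, during which the arm holds its last target.

## Working session

There is one attempt and no reset: what is moved stays moved. The work goes in short steps, Python scripts to look and compute and a tool call to move; the robot and the scene stay as the last step left them, time stands still between calls to the robot, and variables do not carry over. Pictures are saved under pics/ and viewed, and the job is handed in when it is done.

Besides the shell and the picture viewer there is one more tool, called by a JSON object that holds its "method" and its "body", one argument or row to a line. apply_moves: Moves the arm, as the interface text tells. Its arguments: {"type":"object","properties":{"plan":{"type":"array","items":{"type":"object","properties":{"tx":{"type":"number"},"ty":{"type":"number"},"tz":{"type":"number"},"yaw":{"type":"number"},"grip":{"type":"number"}}}},"force":{"type":"number"}},"required":["plan"]}

```bash
ls; mkdir -p pics; python3 - <<'E'
from cell import robot
import cv2,numpy as np
s=robot.observe();print(s)
for n in ("scene","top","wrist"):
    p,d=robot.read_camera(n);cv2.imwrite(f"pics/a_{n}.png",p[:,:,::-1]);np.save(f"pics/a_{n}_d.npy",d)
    c=robot.get_calibration(n);print(n,c)
E
```

```text
pics
{'time': 0.0, 'qpos': array([ 1.05001033e+00,  3.42712808e-01,  1.52500541e+00, -1.46223525e-05,
        1.27540722e+00, -1.45985873e-01]), 'qvel': array([ 0.00034559, -0.00055904, -0.00016264,  0.00140343, -0.00012383,
       -0.00020093]), 'joint_efforts': array([-2.07384505e-04, -4.31255150e+01, -2.44218081e+01,  7.17270887e-02,
        5.61798178e-02, -1.41523115e-04]), 'tool_pos': array([0.19196807, 0.48820862, 0.22605417]), 'tool_rot': array([-3.14007415e+00, -2.09136112e-04,  2.76679663e+00]), 'contact_force': array([ 0.75445993, -0.60876822,  0.77706117]), 'torque': array([-0.00160168, -0.03434119, -0.01776438]), 'opening': 0.09185246532553645}
scene {'camera_matrix': array([[397.59294952,   0.        , 323.56878196],
       [  0.        , 397.59294952, 188.73412378],
       [  0.        ,   0.        ,   1.        ]]), 'R': array([[ 0.32849057,  0.94427391, -0.02099369],
       [ 0.53342781, -0.20381818, -0.820922  ],
       [-0.77945412,  0.25846651, -0.57065431]]), 't': array([-0.16141596, -0.30500303,  1.77492249])}
top {'camera_matrix': array([[467.29685773,   0.        , 313.3235055 ],
       [  0.        , 467.29685773, 196.4947651 ],
       [  0.        ,   0.        ,   1.        ]]), 'R': array([[ 2.17360695e-02, -9.99752995e-01,  4.63604256e-03],
       [-9.80311511e-01, -2.22232121e-02, -1.96202627e-01],
       [ 1.96257192e-01, -2.80091944e-04, -9.80552414e-01]]), 't': array([-0.06191196,  0.62786617,  1.36650908])}
wrist {'camera_matrix': array([[334.11901119,   0.        , 319.56447418],
       [  0.        , 334.11901119, 198.95631281],
       [  0.        ,   0.        ,   1.        ]]), 'R': array([[ 0.36589194,  0.93065656, -0.00120335],
       [ 0.89084825, -0.34986641,  0.28979801],
       [ 0.26928141, -0.10710676, -0.95708707]]), 't': array([-0.52506463, -0.03594088,  0.39145639])}
```

View pics/a_top.png

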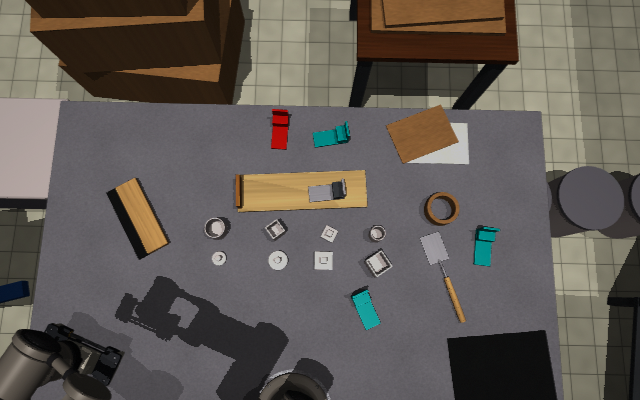

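View pics/a_scene.png

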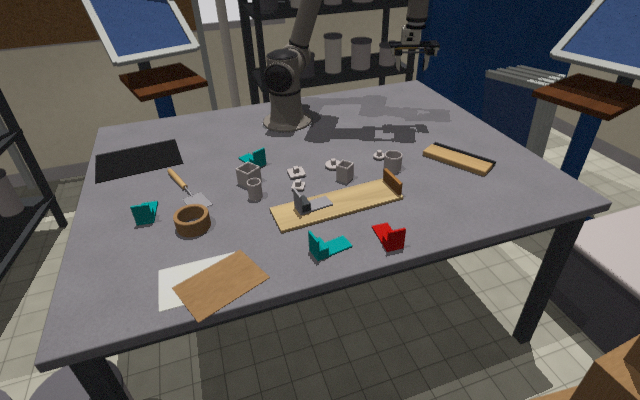

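View pics/a_wrist.png

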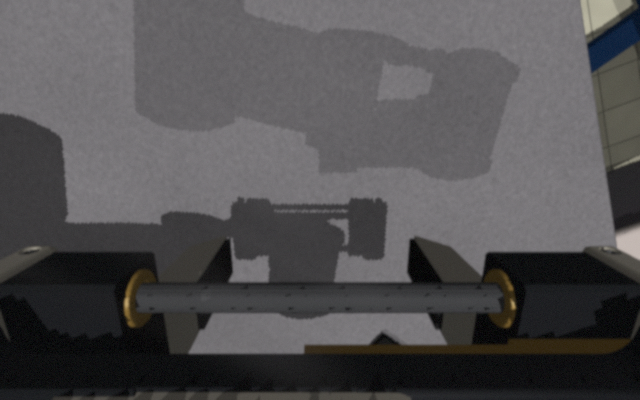

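The top view shows four tubs: round (216,228), square (276,229), round (377,233) and square (378,263). There are four lids at (219,258), (278,260), (329,233) and (323,261). The grey angle is on the board at (328,190). The red and turquoise angles lie off the board and are look-alikes. Next I'll measure and enlarge.

```bash
cat > h.py <<'E'
from cell import robot
import cv2,numpy as np
def cloud(n,d=None):
    if d is None: p,d=robot.read_camera(n)
    c=robot.get_calibration(n);K=c["camera_matrix"]
    v,u=np.mgrid[0:d.shape[0],0:d.shape[1]]
    X=np.stack([(u-K[0,2])/K[0,0]*d,(v-K[1,2])/K[1,1]*d,d],-1)
    return (X-c["t"])@c["R"]
def proj(n,P):
    c=robot.get_calibration(n);q=c["R"]@np.asarray(P)+c["t"];q=c["camera_matrix"]@q;return q[:2]/q[2]
def ray(n,uv,z):
    c=robot.get_calibration(n);r=c["R"].T@np.linalg.inv(c["camera_matrix"])@np.array([uv[0],uv[1],1.]);o=-c["R"].T@c["t"]
    return o+r*(z-o[2])/r[2]
E
python3 - <<'E'
from h import *
p=cv2.imread("pics/a_top.png");d=np.load("pics/a_top_d.npy")
cv2.imwrite("pics/a_topcrop.png",cv2.resize(p[160:290,190:410],None,fx=3.6,fy=3.6,interpolation=cv2.INTER_CUBIC))
W=cloud("top",d)
tt=(W[...,2]>.004)&(d>0)
tt[:, :195]=0;tt[:,405:]=0;tt[:166]=0;tt[290:]=0
n,l,st,ce=cv2.connectedComponentsWithStats(tt.astype(np.uint8))
for i in range(1,n):
    if st[i,4]>15:
        P=W[l==i];z=np.percentile(P[:,2],97)
        print(st[i],P.min(0).round(4),P.max(0).round(4),z.round(4))
W0=W[(d>0)&(~tt)]
print(W[300:310,400:420,2].mean(),W[215:225,240:260,2].mean())
for nm in ["board","angle"]+[a+b for a in("tub_","lid_","mouth_") for b in("round_big","round_small","square_big","square_small")]:
    print(nm,[(np.round(r["pixel"],1),round(r["confidence"],2)) for r in robot.tip_of(nm,"top")][:3])
E
```

```text
[ 235  169  134   45 4872] [ 0.5834 -0.222   0.004 ] [0.7344 0.2035 0.0923] 0.0558
[265 217  21  26 251] [0.4925 0.0359 0.004 ] [0.572 0.096 0.068] 0.0636
[204 218  26  23 393] [0.4952 0.215  0.0041] [0.557  0.293  0.0665] 0.0624
[321 225  18  19 185] [ 0.4932 -0.1278  0.0042] [ 0.5492 -0.0746  0.0341] 0.0326
[368 226  18  19 214] [ 0.4936 -0.275   0.004 ] [ 0.5479 -0.2219  0.0661] 0.063
[312 249  22  22 346] [ 0.41   -0.1136  0.0041] [ 0.4749 -0.0488  0.0342] 0.0309
[364 249  29  29 430] [ 0.3914 -0.2871  0.004 ] [ 0.4782 -0.208   0.0666] 0.0632
[210 251  17  17 172] [0.412  0.2178 0.0042] [0.4608 0.2674 0.0359] 0.0339
[266 251  22  20 304] [0.4072 0.0288 0.0044] [0.4656 0.0937 0.0345] 0.0312
-0.00035147010917169696 -0.00016749680415915924
board [(array([191.5, 303.3]), 0.8)]
angle [(array([134.6, 346.2]), 0.91), (array([229.8, 482.4]), 0.91), (array([191.7, 341.9]), 0.85)]
tub_round_big [(array([229.4, 221.2]), 0.69)]
tub_round_small [(array([235.9, 375.2]), 0.79)]
tub_square_big [(array([229.8, 220.3]), 0.73), (array([268.2, 378.1]), 0.58)]
tub_square_small [(array([191.1, 341.3]), 0.72), (array([230.1, 272.2]), 0.52), (array([264.6, 375.5]), 0.29)]
lid_round_big [(array([260.1, 281. ]), 0.54)]
lid_round_small [(array([257. , 221.5]), 0.49)]
lid_square_big []
lid_square_small [(array([232.8, 331.4]), 0.76), (array([266.3, 376.7]), 0.64)]
mouth_round_big [(array([224.8, 212.5]), 0.94)]
mouth_round_small [(array([232.7, 378.9]), 0.79)]
mouth_square_big [(array([264.6, 379.7]), 0.8)]
mouth_square_small [(array([231.2, 276.7]), 0.69), (array([276.9, 444.4]), 0.32)]
```

View pics/a_topcrop.png

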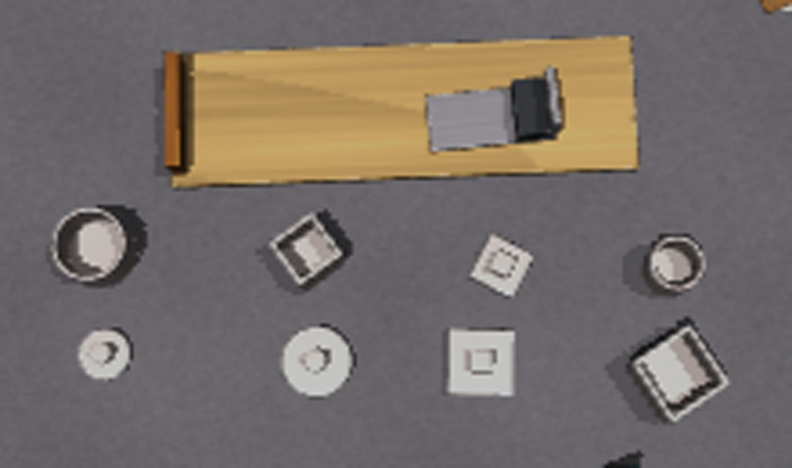

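```bash
cat >> h.py <<'E'
def rect(P): 
    (c,s,a)=cv2.minAreaRect(P[:,:2].astype(np.float32)*1000);return np.round(c,1),np.round(s,1),round(a,1)
def toolmove(dx,dy,dz,o=None):
    "world shift -> tool shift"
    from scipy.spatial.transform import Rotation as Rn
    o=robot.observe() if o is None else o
    R=Rn.from_euler("xyz",o["tool_rot"]).as_matrix();return R.T@np.array([dx,dy,dz]),R
E
python3 - <<'E'
from h import *
d=np.load("pics/a_top_d.npy");W=cloud("top",d)
def sel(u0,u1,v0,v1,z0,z1):
    Q=W[v0:v1,u0:u1].reshape(-1,3);return Q[(Q[:,2]>z0)&(Q[:,2]<z1)]
print("board",rect(sel(232,370,166,216,.008,.015)))
print("endb",rect(sel(230,250,166,216,.045,.07)))
print("ang long",rect(sel(300,338,176,208,.017,.022)),"short",rect(sel(325,352,170,212,.06,.1)), "block",rect(sel(325,352,170,212,.03,.06)))
for n,b in dict(rb=(200,234,214,244),ss=(262,290,214,246),rs=(365,390,222,248),sb=(360,396,246,281)).items():
    print(n,rect(sel(*b,.052,.07)))
for n,b in dict(lss=(318,342,222,248),lsb=(308,338,246,275),lrs=(208,230,248,270),lrb=(262,292,248,275)).items():
    print(n,"plate",rect(sel(*b,.007,.017)),"grip",rect(sel(*b,.022,.04)))
o=robot.observe();print("tcp px",proj("wrist",o["tool_pos"]))
t,R=toolmove(0,0,0);print(R)
E
```

```text
board (array([664.7,  -3.5]), array([149.1, 427.9]), 1.0)
endb (array([646.7, 184.7]), array([100.4,  12.5]), 2.4)
ang long (array([654.5, -62.2]), array([100.5, 113.6]), 1.5) short (array([ 659.1, -138.4]), array([49.9,  7.2]), 7.4) block (array([ 656.2, -122.1]), array([51.8, 33.2]), 13.0)
rb (array([527.8, 249.5]), array([60.8, 58.6]), 89.0)
ss (array([528.1,  67.1]), array([44.7, 43.7]), 36.5)
rs (array([ 523.4, -245. ]), array([43., 45.]), 63.7)
sb (array([ 431. , -247.4]), array([57.9, 58.4]), 34.4)
lss plate (array([525.9, -99.2]), array([45.4, 75.8]), 68.8) grip (array([523. , -99.1]), array([16.6, 18.1]), 64.7)
lsb plate (array([441.2, -81.7]), array([74. , 81.8]), 81.8) grip (array([440.7, -83.3]), array([15.5, 15.4]), 1.1)
lrs plate (array([436. , 235.8]), array([70.1, 40.7]), 51.5) grip (array([439.6, 238.7]), array([15.7, 15.4]), 0.2)
lrb plate (array([428.3,  60.4]), array([85.2, 69.7]), 18.6) grip (array([437.6,  56.8]), array([15.6, 15. ]), 90.0)
tcp px [318.31808098 256.10164243]
[[-9.30583229e-01  3.66080393e-01  2.13257322e-05]
 [ 3.66080393e-01  9.30583228e-01  2.35837917e-05]
 [-1.12118050e-05  2.97536134e-05 -9.99999999e-01]]
```

```bash
cat >> h.py <<'E'
def goto(x,y,z,yaw=None,o=None):
    o=robot.observe() if o is None else o
    p=o["tool_pos"];t,R=toolmove(x-p[0],y-p[1],z-p[2],o)
    yw=0
    if yaw is not None:
        yw=-(np.radians(yaw)-np.arctan2(R[1,0],R[0,0]));yw=(yw+np.pi)%(2*np.pi)-np.pi
    print("-> tx %.4f ty %.4f tz %.4f yaw %.3f"%(*t,yw))
def st():
    o=robot.observe();R=toolmove(0,0,0,o)[1]
    print("t %.2f"%o["time"],"tcp",(o["tool_pos"]*1000).round(1),"yaw %.1f"%np.degrees(np.arctan2(R[1,0],R[0,0])),"F",o["contact_force"].round(1),"op %.1f"%(o["opening"]*1000),"q",o["qpos"].round(2))
E
python3 - <<'E'
from h import *
st();goto(.655,-.09,.22,92)
c=robot.get_calibration("wrist");R=toolmove(0,0,0)[1];o=robot.observe()
print(R.T@(-c["R"].T@c["t"]-o["tool_pos"]), R.T@c["R"].T[:,2])
E
```

```text
t 0.85 tcp [192.2 488.6 226.7] yaw 158.5 F [-0.1  1.2  0.1] op 91.8 q [ 1.05  0.34  1.52 -0.    1.28 -0.15]
-> tx -0.6425 ty -0.3690 tz 0.0067 yaw 1.161
[ 0.07910765  0.00063307 -0.15824277] [-2.89958688e-01  6.73562917e-05  9.57039161e-01]
```

{"method": "apply_moves", "body": {
  "plan": [
    {"tx":-0.6425,"ty":-0.369,"tz":0.007,"yaw":1.161,"grip":1},
    {"tx":-0.6425,"ty":-0.369,"tz":0.007,"yaw":1.161,"grip":1},
    {"tx":-0.6425,"ty":-0.369,"tz":0.007,"yaw":1.161,"grip":1},
    {"tx":-0.6425,"ty":-0.369,"tz":0.007,"yaw":1.161,"grip":1},
    {"tx":-0.6425,"ty":-0.369,"tz":0.007,"yaw":1.161,"grip":1},
    {"tx":-0.6425,"ty":-0.369,"tz":0.007,"yaw":1.161,"grip":1},
    {"tx":-0.6425,"ty":-0.369,"tz":0.007,"yaw":1.161,"grip":1},
    {"tx":-0.6425,"ty":-0.369,"tz":0.007,"yaw":1.161,"grip":1}
  ]
}}

```text
time: 1.85
tool_pos: [0.5056, 0.0963, 0.2222]
tool_rot: [3.141, -0.0, 1.605]
contact_force: [0.2, 0.7, -0.1]
opening: 0.0919
```

```bash
python3 - <<'E'
from h import *
st();goto(.655,-.09,.22,92)
E
```

```text
t 1.85 tcp [505.6  96.3 222.2] yaw 92.0 F [ 0.2  0.7 -0.1] op 91.9 q [0.04 0.33 1.56 0.   1.25 0.  ]
-> tx -0.1913 ty 0.1429 tz 0.0023 yaw -0.001
```

{"method": "apply_moves", "body": {
  "plan": [
    {"tx":-0.191,"ty":0.143,"tz":0,"yaw":0,"grip":1},
    {"tx":-0.191,"ty":0.143,"tz":0,"yaw":0,"grip":1},
    {"tx":-0.191,"ty":0.143,"tz":0,"yaw":0,"grip":1},
    {"tx":-0.191,"ty":0.143,"tz":0,"yaw":0,"grip":1},
    {"tx":-0.191,"ty":0.143,"tz":0,"yaw":0,"grip":1},
    {"tx":-0.191,"ty":0.143,"tz":0,"yaw":0,"grip":1}
  ]
}}

```text
time: 2.6
tool_pos: [0.6536, -0.0873, 0.2215]
tool_rot: [-3.141, -0.001, 1.606]
contact_force: [-0.6, 0.6, 0.9]
opening: 0.0917
```

```bash
cat >> h.py <<'E'
def snap(n,cam="wrist"):
    p,d=robot.read_camera(cam);cv2.imwrite(f"pics/{n}.png",p[:,:,::-1]);np.save(f"pics/{n}_d.npy",d);W=cloud(cam,d);np.save(f"pics/{n}_W.npy",W);return p,d,W
E
python3 - <<'E'
from h import *
st();p,d,W=snap("w1");st()
def band(z0,z1): 
    m=(d>0)&(W[...,2]>z0)&(W[...,2]<z1);m[:, :]&=(W[...,0]>.55)&(W[...,0]<.75)&(W[...,1]>-.25)
    return m
for a,b in((.009,.0145),(.016,.022),(.025,.06),(.074,.09)):
    m=band(a,b);n,l,s,_=cv2.connectedComponentsWithStats(m.astype(np.uint8))
    for i in range(1,n):
        if s[i,4]>60: print(a,b,s[i],rect(W[l==i]),W[l==i].min(0).round(4),W[l==i].max(0).round(4))
E
```

```text
t 2.60 tcp [653.6 -87.3 221.5] yaw 92.0 F [-0.6  0.6  0.9] op 91.7 q [-0.25  0.6   1.11  0.    1.43 -0.28]
t 2.65 tcp [653.6 -86.8 222. ] yaw 92.0 F [-0.2  0.   0.6] op 91.5 q [-0.25  0.6   1.11  0.    1.43 -0.28]
0.009 0.0145 [  264     0   122   275 24206] (array([661.2, -64.2]), array([120.4, 300.5]), 3.6) [ 0.5927 -0.2173  0.0094] [0.7297 0.0862 0.0145]
0.016 0.022 [ 291  120   52   73 3172] (array([650. , -68.9]), array([50. , 75.4]), 7.4) [ 0.621  -0.1091  0.0162] [ 0.6788 -0.0292  0.022 ]
0.025 0.06 [206   0  20  23 217] (array([554.3,  64.9]), array([15.8,  7.7]), 86.9) [0.5501 0.0572 0.025 ] [0.5581 0.073  0.06  ]
0.025 0.06 [ 297  190   51   40 1663] (array([ 656.6, -120. ]), array([50. , 29.1]), 7.4) [ 0.6305 -0.1375  0.0251] [ 0.6831 -0.1027  0.06  ]
0.074 0.09 [298 230  52  14 498] (array([ 658.7, -136.9]), array([49.8,  7.7]), 7.5) [ 0.6337 -0.1436  0.074 ] [ 0.6835 -0.1304  0.0845]
```

View pics/w1.png

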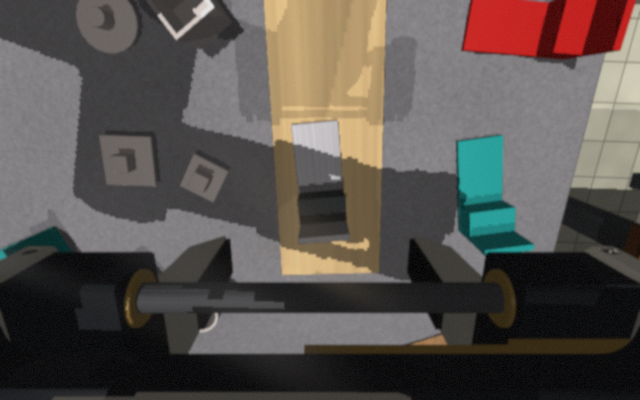

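```bash
python3 - <<'E'
from h import *
d=np.load("pics/w1_d.npy");W=np.load("pics/w1_W.npy")
for b in ((300,340,40,60),(300,330,130,180),(305,345,234,240),(350,375,150,200),(230,260,200,240)):
    Q=W[b[2]:b[3],b[0]:b[1],2];print(b,np.median(Q))
st();goto(.647,-.0465,.06,97.4);goto(.647,-.0465,.0145,97.4)
E
```

```text
(300, 340, 40, 60) 0.012496466614134366
(300, 330, 130, 180) 0.019588624040038485
(305, 345, 234, 240) 0.08232092266107209
(350, 375, 150, 200) 0.012660359703517518
(230, 260, 200, 240) 0.0004879833434143936
t 2.65 tcp [653.6 -86.8 222. ] yaw 92.0 F [-0.2  0.   0.6] op 91.5 q [-0.25  0.6   1.11  0.    1.43 -0.28]
-> tx 0.0404 ty -0.0050 tz 0.1620 yaw -0.093
-> tx 0.0403 ty -0.0050 tz 0.2075 yaw -0.093
```

{"method": "apply_moves", "body": {
  "plan": [
    {"tx":0.0404,"ty":-0.005,"tz":0.06,"yaw":-0.093,"grip":1},
    {"tx":0.0404,"ty":-0.005,"tz":0.12,"yaw":-0.093,"grip":0.6},
    {"tx":0.0404,"ty":-0.005,"tz":0.162,"yaw":-0.093,"grip":0.6},
    {"tx":0.0404,"ty":-0.005,"tz":0.19,"yaw":-0.093,"grip":0.6},
    {"tx":0.0404,"ty":-0.005,"tz":0.2075,"yaw":-0.093,"grip":0.6},
    {"tx":0.0404,"ty":-0.005,"tz":0.2075,"yaw":-0.093,"grip":0.6},
    {"tx":0.0404,"ty":-0.005,"tz":0.2075,"yaw":-0.093,"grip":0.6}
  ]
}}

```text
time: 3.52
tool_pos: [0.6484, -0.0473, 0.0159]
tool_rot: [3.14, 0.001, 1.699]
contact_force: [0.2, 0.2, 0.9]
opening: 0.0734
```

```bash
python3 - <<'E'
from h import *
st();goto(.647,-.0465,.0145,97.4);snap("w2")
E
```

```text
t 3.52 tcp [648.4 -47.3  15.9] yaw 97.4 F [0.2 0.2 0.9] op 73.4 q [-0.19  0.78  1.38  0.    0.98 -0.32]
-> tx 0.0010 ty -0.0013 tz 0.0014 yaw -0.001
```

View pics/w2.png

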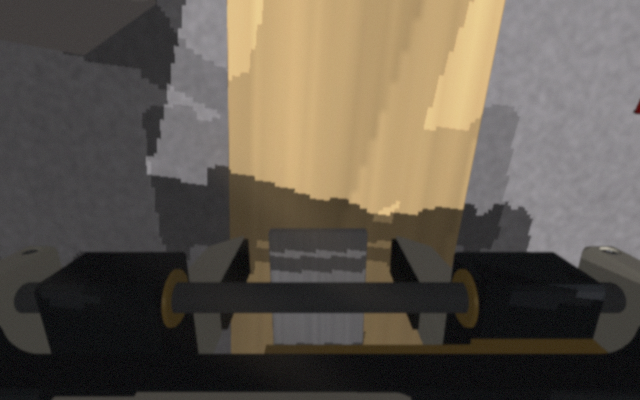

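The leg (columns 270–365) sits centred between the pads. Next I'll close on it.

{"method": "apply_moves", "body": {
  "plan": [
    {"tx":0.001,"ty":0,"tz":0.0015,"yaw":0,"grip":0.6},
    {"tx":0.001,"ty":0,"tz":0.0015,"yaw":0,"grip":-0.1},
    {"tx":0.001,"ty":0,"tz":0.0015,"yaw":0,"grip":-0.1},
    {"tx":0.001,"ty":0,"tz":0.0015,"yaw":0,"grip":-0.1},
    {"tx":0.001,"ty":0,"tz":0.0015,"yaw":0,"grip":-0.1}
  ],
  "force": 15
}}

```text
time: 4.2
tool_pos: [0.6475, -0.0466, 0.013]
tool_rot: [-3.142, -0.0, 1.699]
contact_force: [0.5, -0.5, 0.4]
opening: 0.0497
```

{"method": "apply_moves", "body": {
  "plan": [
    {"tx":-0.0005,"ty":0,"tz":-0.0066,"yaw":0,"grip":-0.1},
    {"tx":-0.0014,"ty":0,"tz":-0.0132,"yaw":0,"grip":-0.1},
    {"tx":-0.0028,"ty":0,"tz":-0.0197,"yaw":0,"grip":-0.1},
    {"tx":-0.0046,"ty":0,"tz":-0.026,"yaw":0,"grip":-0.1},
    {"tx":-0.0069,"ty":0,"tz":-0.0323,"yaw":0,"grip":-0.1},
    {"tx":-0.0096,"ty":0,"tz":-0.0383,"yaw":0,"grip":-0.1},
    {"tx":-0.0128,"ty":0,"tz":-0.0442,"yaw":0,"grip":-0.1},
    {"tx":-0.0163,"ty":0,"tz":-0.0498,"yaw":0,"grip":-0.1}
  ]
}}

```text
time: 5.2
tool_pos: [0.6497, -0.0628, 0.0633]
tool_rot: [3.141, -0.0, 1.699]
contact_force: [-1.2, 0.7, -1.8]
opening: 0.0495
```

```bash
python3 - <<'E'
from h import *
st();p,d,W=snap("w3");p,d,W=snap("s3","scene")
cv2.imwrite("pics/s3c.png",cv2.resize(p[140:240,250:420][:,:,::-1],None,fx=4,fy=4,interpolation=cv2.INTER_CUBIC))
p,d,W=snap("t3","top")
cv2.imwrite("pics/t3c.png",cv2.resize(p[140:240,250:420][:,:,::-1],None,fx=4,fy=4,interpolation=cv2.INTER_CUBIC))
E
```

```text
t 5.20 tcp [649.7 -62.8  63.3] yaw 97.3 F [-1.2  0.7 -1.8] op 49.5 q [-0.21  0.72  1.34  0.    1.08 -0.34]
```

View pics/s3c.png

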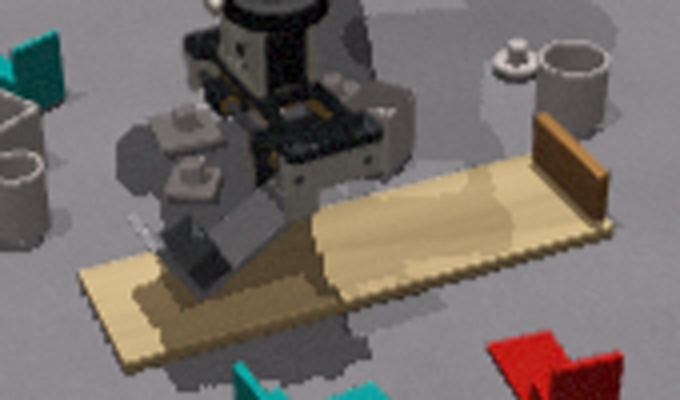

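View pics/w3.png

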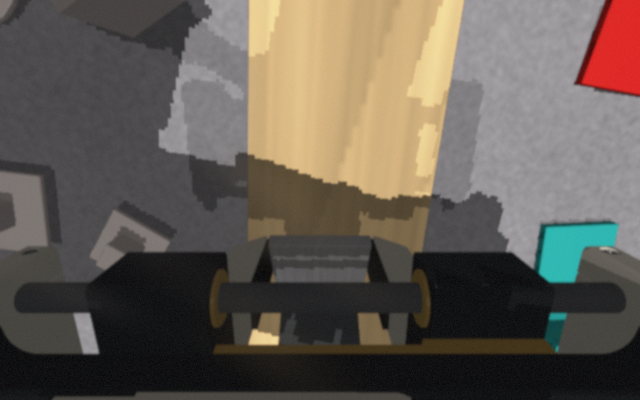

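{"method": "apply_moves", "body": {
  "plan": [
    {"tx":-0.0039,"ty":0,"tz":-0.0054,"yaw":0,"grip":-0.1},
    {"tx":-0.0082,"ty":0,"tz":-0.0104,"yaw":0,"grip":-0.1},
    {"tx":-0.0128,"ty":0,"tz":-0.0152,"yaw":0,"grip":-0.1},
    {"tx":-0.0177,"ty":0,"tz":-0.0196,"yaw":0,"grip":-0.1},
    {"tx":-0.023,"ty":0,"tz":-0.0237,"yaw":0,"grip":-0.1},
    {"tx":-0.0285,"ty":0,"tz":-0.0274,"yaw":0,"grip":-0.1},
    {"tx":-0.0342,"ty":0,"tz":-0.0307,"yaw":0,"grip":-0.1},
    {"tx":-0.0402,"ty":0,"tz":-0.0336,"yaw":0,"grip":-0.1}
  ]
}}

```text
time: 6.35
tool_pos: [0.6552, -0.1028, 0.0973]
tool_rot: [3.14, 0.0, 1.699]
contact_force: [-2.6, 3.7, 5.5]
opening: 0.0499
```

```bash
python3 - <<'E'
from h import *
st();p,d,W=snap("s4","scene")
cv2.imwrite("pics/s4c.png",cv2.resize(p[140:240,250:420][:,:,::-1],None,fx=4,fy=4,interpolation=cv2.INTER_CUBIC))
E
```

```text
t 6.35 tcp [ 655.2 -102.8   97.3] yaw 97.3 F [-2.6  3.7  5.5] op 49.9 q [-0.27  0.71  1.27  0.    1.16 -0.4 ]
```

View pics/s4c.png

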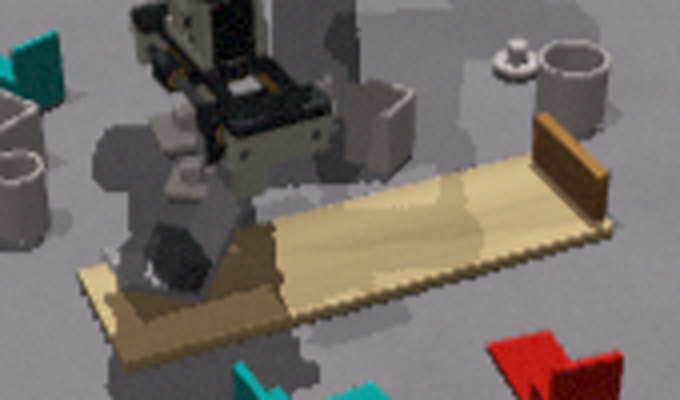

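{"method": "apply_moves", "body": {
  "plan": [
    {"tx":-0.0062,"ty":0,"tz":-0.0035,"yaw":0,"grip":-0.1},
    {"tx":-0.0125,"ty":0,"tz":-0.0055,"yaw":0,"grip":-0.1},
    {"tx":-0.0189,"ty":0,"tz":-0.0071,"yaw":0,"grip":-0.1},
    {"tx":-0.0254,"ty":0,"tz":-0.0083,"yaw":0,"grip":-0.1},
    {"tx":-0.0321,"ty":0,"tz":-0.0089,"yaw":0,"grip":-0.1},
    {"tx":-0.0387,"ty":0,"tz":-0.0092,"yaw":0,"grip":-0.1},
    {"tx":-0.042,"ty":0,"tz":-0.009,"yaw":0,"grip":-0.1},
    {"tx":-0.042,"ty":0,"tz":-0.009,"yaw":0,"grip":-0.1}
  ]
}}

```text
time: 7.4
tool_pos: [0.6607, -0.1462, 0.1072]
tool_rot: [3.139, 0.003, 1.698]
contact_force: [-2.1, 0.5, 11.3]
opening: 0.0494
```

```bash
python3 - <<'E'
from h import *
st();p,d,W=snap("s5","scene")
cv2.imwrite("pics/s5c.png",cv2.resize(p[140:240,250:420][:,:,::-1],None,fx=4,fy=4,interpolation=cv2.INTER_CUBIC))
E
```

```text
t 7.40 tcp [ 660.7 -146.2  107.2] yaw 97.3 F [-2.1  0.5 11.3] op 49.4 q [-0.33  0.72  1.22 -0.    1.2  -0.46]
```

View pics/s5c.png

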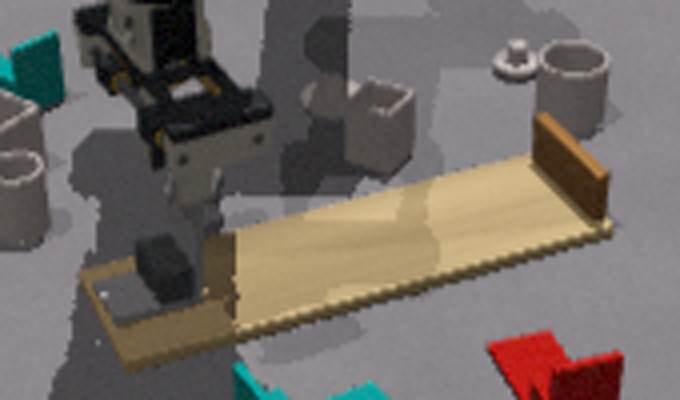

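{"method": "apply_moves", "body": {
  "plan": [
    {"tx":0.001,"ty":0,"tz":0,"yaw":0.033,"grip":-0.1},
    {"tx":0.001,"ty":0,"tz":0,"yaw":0.066,"grip":-0.1},
    {"tx":0.001,"ty":0,"tz":0,"yaw":0.066,"grip":-0.1},
    {"tx":0.001,"ty":0,"tz":0,"yaw":0.066,"grip":0.5},
    {"tx":0.001,"ty":0,"tz":0,"yaw":0.066,"grip":0.5},
    {"tx":0.001,"ty":0,"tz":-0.03,"yaw":0.066,"grip":0.5},
    {"tx":0.001,"ty":0,"tz":-0.08,"yaw":0.066,"grip":0.5},
    {"tx":0.001,"ty":0,"tz":-0.12,"yaw":0.066,"grip":0.5}
  ]
}}

```text
time: 8.45
tool_pos: [0.6601, -0.1437, 0.2267]
tool_rot: [3.141, 0.0, 1.633]
contact_force: [0.1, 0.3, -1.0]
opening: 0.0688
```

```bash
python3 - <<'E'
from h import *
st();p,d,W=snap("s6","scene")
cv2.imwrite("pics/s6c.png",cv2.resize(p[140:240,250:420][:,:,::-1],None,fx=4,fy=4,interpolation=cv2.INTER_CUBIC))
p,d,W=snap("w6")
m=(d>0)&(W[...,2]>.1)&(W[...,2]<.14)&(abs(W[...,0]-.66)<.05)
n,l,s,_=cv2.connectedComponentsWithStats(m.astype(np.uint8))
for i in range(1,n):
    if s[i,4]>40: print(s[i],rect(W[l==i]),W[l==i][:,2].max())
goto(.44,-.09,.22,90)
E
```

```text
t 8.45 tcp [ 660.1 -143.7  226.7] yaw 93.5 F [ 0.1  0.3 -1. ] op 68.8 q [-0.33  0.63  1.05 -0.    1.46 -0.39]
[287 187  59  14 810] (array([ 659.8, -144.6]), array([49.2,  7.5]), 3.6) 0.12240249623570178
-> tx 0.0679 ty -0.2182 tz 0.0086 yaw 0.062
```

View pics/s6c.png

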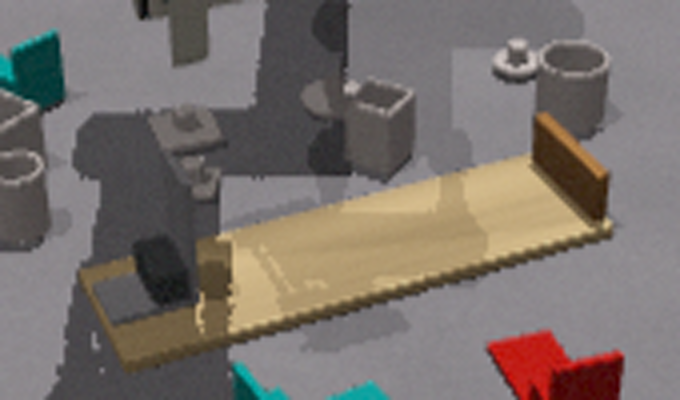

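View pics/w6.png

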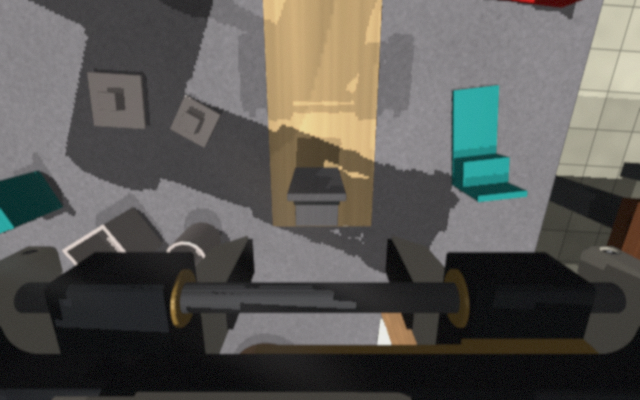

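```bash
python3 - <<'E'
from h import *
goto(.57,0,.27,180)
E
```

```text
-> tx 0.1495 ty -0.0825 tz -0.0406 yaw -1.509
```

{"method": "apply_moves", "body": {
  "plan": [
    {"tx":0.0,"ty":0,"tz":-0.04,"yaw":-0.18,"grip":1},
    {"tx":0.05,"ty":-0.03,"tz":-0.04,"yaw":-0.37,"grip":1},
    {"tx":0.1,"ty":-0.06,"tz":-0.04,"yaw":-0.56,"grip":1},
    {"tx":0.15,"ty":-0.083,"tz":-0.04,"yaw":-0.74,"grip":1},
    {"tx":0.15,"ty":-0.083,"tz":-0.04,"yaw":-0.93,"grip":1},
    {"tx":0.15,"ty":-0.083,"tz":-0.04,"yaw":-1.11,"grip":1},
    {"tx":0.15,"ty":-0.083,"tz":-0.04,"yaw":-1.3,"grip":1},
    {"tx":0.15,"ty":-0.083,"tz":-0.04,"yaw":-1.509,"grip":1}
  ]
}}

```text
time: 9.55
tool_pos: [0.5675, 0.0012, 0.2641]
tool_rot: [-3.142, -0.002, 3.124]
contact_force: [-0.1, -0.6, -0.3]
opening: 0.092
```

```bash
cat > look.py <<'E'
from h import *
import sys
st();p,d,W=snap(sys.argv[1])
def comps(z0,z1,mn=40):
    m=(d>0)&(W[...,2]>z0)&(W[...,2]<z1)&(W[...,0]<.60)&(W[...,0]>.36)&(abs(W[...,1])<.32);m[250:]=0
    n,l,s,_=cv2.connectedComponentsWithStats(m.astype(np.uint8))
    for i in range(1,n):
        if s[i,4]>mn:
            P=W[l==i];(c,r)=cv2.minEnclosingCircle(P[:,:2].astype(np.float32)*1000)
            print(s[i,:2],s[i,4],"rect",*rect(P),"circ",np.round(c,1),round(r,1),"z",P[:,2].max().round(4))
print("rims");comps(.054,.066);print("grips");comps(.024,.034);print("plates");comps(.0085,.016)
E
python3 look.py w7
```

```text
t 9.55 tcp [567.5   1.2 264.1] yaw 179.0 F [-0.1 -0.6 -0.3] op 92.0 q [-0.13  0.4   1.34 -0.    1.41 -1.69]
rims
[24  0] 1527 rect [ 431.8 -248.1] [59.7 59.9] 34.3 circ [ 432.1 -248.3] 40.9 z 0.0632
[518 102] 904 rect [525.4 248.5] [61.6 60.8] 89.3 circ [525.2 248.7] 31.3 z 0.0623
[351 105] 610 rect [526.2  66.7] [44.3 44. ] 38.2 circ [526.1  66.4] 30.7 z 0.0624
[ 68 113] 661 rect [ 523.6 -244.5] [44.9 44.9] 3.1 circ [ 523.5 -244.8] 23.3 z 0.0622
[473 193] 68 rect [597.  183.2] [ 6.2 12. ] 4.5 circ [597.1 183.2] 6.2 z 0.0584
grips
[83  3] 415 rect [ 435.9 -228.4] [41.8 81.7] 79.0 circ [ 432. -248.] 40.9 z 0.034
[50 15] 369 rect [ 426.7 -270.8] [28.5 54.8] 77.5 circ [ 429.6 -258. ] 27.4 z 0.0339
[527  37] 279 rect [436.8 238.4] [17.5 17.6] 84.7 circ [436.7 239.1] 9.6 z 0.0317
[361  38] 240 rect [435.9  56.8] [17.2 16.9] 87.7 circ [435.7  56.7] 8.9 z 0.0324
[231  43] 317 rect [439.6 -83.5] [17.7 18.3] 1.0 circ [439.4 -83.6] 12.1 z 0.0322
[504 102] 243 rect [522.  228.3] [21.5 58. ] 80.5 circ [523.8 238.9] 29.0 z 0.034
[349 104] 44 rect [509.2  52.9] [ 0.7 43.4] 38.9 circ [509.4  53.1] 
[... 736 characters left out ...]
 circ [439.5 -83.4] 38.8 z 0.0159
[508  27] 954 rect [436.3 238.8] [42.9 43. ] 89.1 circ [437. 239.] 22.3 z 0.016
[497 102] 163 rect [523.3 228.9] [21.6 58.3] 84.2 circ [524.4 239.7] 29.2 z 0.016
[213 105] 939 rect [522.5 -99.7] [42.1 42.2] 63.7 circ [ 522.3 -100. ] 29.3 z 0.0158
[528 109] 257 rect [528.7 267.7] [19.  47.5] 74.7 circ [527.2 262.3] 23.9 z 0.016
[116 112] 124 rect [ 521.3 -228.4] [40.8 13.5] 7.9 circ [ 522.2 -235.1] 20.4 z 0.016
[ 96 121] 100 rect [ 525.8 -261.1] [26.1  8.3] 18.1 circ [ 525.2 -259.4] 13.2 z 0.016
[371 131] 87 rect [536.9  76.2] [ 9.1 35.3] 37.7 circ [540.   78.6] 17.7 z 0.0159
[285 175] 1303 rect [596.3  74.5] [ 15.8 234.2] 2.5 circ [596.6  74.5] 117.1 z 0.016
```

View pics/w7.png

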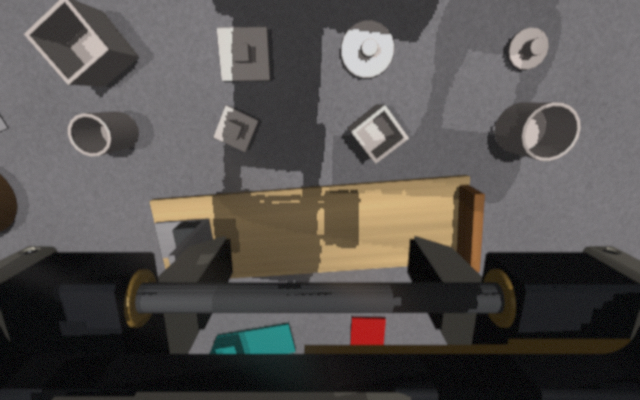

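All eight parts are located: tubs SB(432,-248), RB(525,249), SS(526,67) and RS(523,-245), and lids to match, in mm. I'll start with the small square lid.

```bash
python3 - <<'E'
from h import *
goto(.5225,-.0997,.06,153.8);goto(.5225,-.0997,.016,153.8)
E
```

```text
-> tx 0.0437 ty -0.1012 tz 0.2042 yaw 0.447
-> tx 0.0436 ty -0.1012 tz 0.2482 yaw 0.447
```

{"method": "apply_moves", "body": {
  "plan": [
    {"tx":0.022,"ty":-0.05,"tz":0.03,"yaw":0.18,"grip":0.1},
    {"tx":0.0437,"ty":-0.101,"tz":0.06,"yaw":0.36,"grip":0},
    {"tx":0.0437,"ty":-0.101,"tz":0.12,"yaw":0.447,"grip":0},
    {"tx":0.0437,"ty":-0.101,"tz":0.17,"yaw":0.447,"grip":0},
    {"tx":0.0437,"ty":-0.101,"tz":0.195,"yaw":0.447,"grip":0},
    {"tx":0.0437,"ty":-0.101,"tz":0.195,"yaw":0.447,"grip":0}
  ]
}}

```text
time: 10.35
tool_pos: [0.52, -0.0982, 0.068]
tool_rot: [-3.141, -0.006, 2.668]
contact_force: [0.6, -0.2, 1.1]
opening: 0.0463
```

```bash
cat > look2.py <<'E'
# look near a point: python look2.py name x y(mm) [z0 z1]
from h import *
import sys
nm,x,y=sys.argv[1],float(sys.argv[2])/1e3,float(sys.argv[3])/1e3
z0,z1=[float(a)/1e3 for a in sys.argv[4:6]] if len(sys.argv)>5 else (.022,.036)
st();p,d,W=snap(nm)
m=(d>0)&(W[...,2]>z0)&(W[...,2]<z1)&(np.hypot(W[...,0]-x,W[...,1]-y)<.06)
n,l,s,_=cv2.connectedComponentsWithStats(m.astype(np.uint8))
for i in range(1,n):
    if s[i,4]>60:
        P=W[l==i];(c,r)=cv2.minEnclosingCircle(P[:,:2].astype(np.float32)*1000)
        print(s[i],"rect",*rect(P),"circ",np.round(c,1),round(r,1),"z",P[:,2].max().round(4))
E
python3 look2.py w8 522.5 -99.7; python3 -c "
from h import *
goto(.5225,-.0997,.016,153.8)"
```

```text
t 10.35 tcp [520.  -98.2  68. ] yaw 152.9 F [ 0.6 -0.2  1.1] op 46.3 q [-0.33  0.53  1.71 -0.    0.9  -1.43]
[305 214  28  32 859] rect [523.1 -99.7] [17.5 18.8] 63.1 circ [523.1 -99.6] 12.2 z 0.0338
-> tx -0.0017 ty -0.0004 tz 0.0537 yaw -0.015
```

View pics/w8.png

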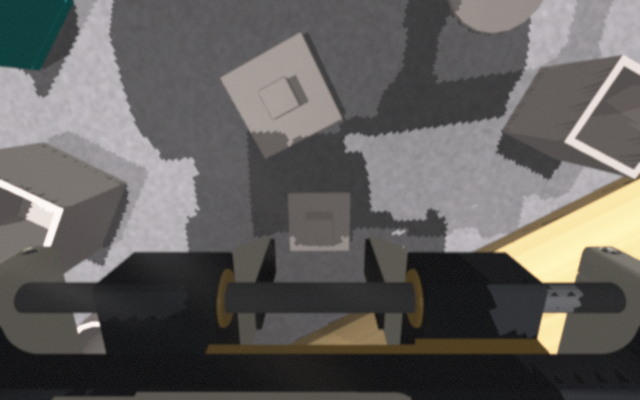

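{"method": "apply_moves", "body": {
  "plan": [
    {"tx":-0.002,"ty":0,"tz":0.025,"yaw":-0.01,"grip":0},
    {"tx":-0.002,"ty":0,"tz":0.045,"yaw":-0.01,"grip":0},
    {"tx":-0.002,"ty":0,"tz":0.0525,"yaw":-0.01,"grip":0},
    {"tx":-0.002,"ty":0,"tz":0.0525,"yaw":-0.01,"grip":0},
    {"tx":-0.002,"ty":0,"tz":0.0525,"yaw":-0.01,"grip":-0.75},
    {"tx":-0.002,"ty":0,"tz":0.0525,"yaw":-0.01,"grip":-0.75},
    {"tx":-0.002,"ty":0,"tz":0.0525,"yaw":-0.01,"grip":-0.75},
    {"tx":-0.002,"ty":0,"tz":0.0525,"yaw":-0.01,"grip":-0.75}
  ],
  "force": 25
}}

```text
time: 11.4
tool_pos: [0.5238, -0.0996, 0.0182]
tool_rot: [3.141, 0.001, 2.681]
contact_force: [-0.1, -0.5, 2.5]
opening: 0.018
```

```bash
python3 -c "
from h import *
st();goto(.5262,.0666,.11,128.2)"
```

```text
t 11.40 tcp [523.8 -99.6  18.2] yaw 153.6 F [-0.1 -0.5  2.5] op 18.0 q [-0.33  0.61  1.74  0.    0.79 -1.44]
-> tx 0.0717 ty 0.1499 tz -0.0918 yaw 0.443
```

{"method": "apply_moves", "body": {
  "plan": [
    {"tx":0,"ty":0,"tz":-0.06,"yaw":0,"grip":-0.75},
    {"tx":0,"ty":0,"tz":-0.09,"yaw":0.1,"grip":-0.75},
    {"tx":0.0239,"ty":0.05,"tz":-0.092,"yaw":0.25,"grip":-0.75},
    {"tx":0.0478,"ty":0.1,"tz":-0.092,"yaw":0.443,"grip":-0.75},
    {"tx":0.0717,"ty":0.15,"tz":-0.092,"yaw":0.443,"grip":-0.75},
    {"tx":0.0717,"ty":0.15,"tz":-0.092,"yaw":0.443,"grip":-0.75},
    {"tx":0.0717,"ty":0.15,"tz":-0.092,"yaw":0.443,"grip":-0.75}
  ]
}}

```text
time: 12.28
tool_pos: [0.5259, 0.0665, 0.1098]
tool_rot: [-3.141, 0.0, 2.239]
contact_force: [-0.8, -0.3, 0.3]
opening: 0.0176
```

```bash
python3 look2.py w9 526 66 56 68; python3 -c "
from h import *
goto(.5262,.0666,.0702,128.2)"
```

```text
t 12.28 tcp [525.9  66.5 109.8] yaw 128.3 F [-0.8 -0.3  0.3] op 17.6 q [-0.02  0.47  1.67 -0.    1.   -0.69]
[288 189  68  21 620] rect [517.3  79.2] [44.  13.4] 38.5 circ [517.4  78.9] 22.8 z 0.0619
-> tx 0.0005 ty 0.0006 tz 0.0396 yaw -0.000
```

View pics/w9.png

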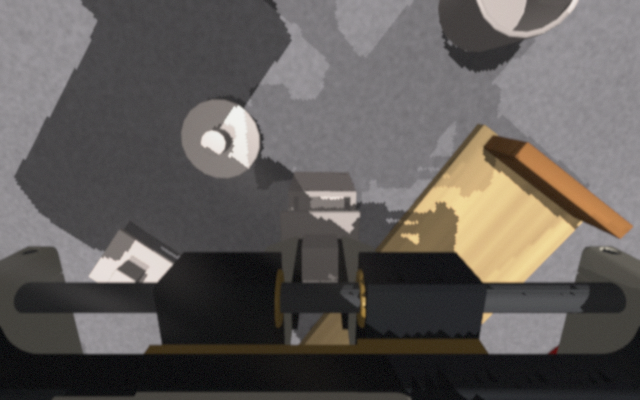

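{"method": "apply_moves", "body": {
  "plan": [
    {"tx":-0.0005,"ty":0.001,"tz":0.015,"yaw":0,"grip":-0.75},
    {"tx":-0.0005,"ty":0.001,"tz":0.025,"yaw":0,"grip":-0.75},
    {"tx":-0.0005,"ty":0.001,"tz":0.03,"yaw":0,"grip":-0.75},
    {"tx":-0.0005,"ty":0.001,"tz":0.034,"yaw":0,"grip":-0.75},
    {"tx":-0.0005,"ty":0.001,"tz":0.037,"yaw":0,"grip":-0.75},
    {"tx":-0.0005,"ty":0.001,"tz":0.039,"yaw":0,"grip":-0.75},
    {"tx":-0.0005,"ty":0.001,"tz":0.04,"yaw":0,"grip":-0.75},
    {"tx":-0.0005,"ty":0.001,"tz":0.041,"yaw":0,"grip":-0.75}
  ]
}}

```text
time: 13.32
tool_pos: [0.5273, 0.067, 0.0702]
tool_rot: [3.141, 0.001, 2.238]
contact_force: [-3.5, -1.1, 16.1]
opening: 0.0174
```

{"method": "apply_moves", "body": {
  "plan": [
    {"tx":0,"ty":0,"tz":0.002,"yaw":0,"grip":-0.75},
    {"tx":0,"ty":0,"tz":0,"yaw":0,"grip":-0.3},
    {"tx":0,"ty":0,"tz":0,"yaw":0,"grip":0},
    {"tx":0,"ty":0,"tz":-0.03,"yaw":0,"grip":0.5},
    {"tx":0,"ty":0,"tz":-0.06,"yaw":0,"grip":1},
    {"tx":0,"ty":0,"tz":-0.06,"yaw":0,"grip":1}
  ]
}}

```text
time: 14.08
tool_pos: [0.5285, 0.067, 0.1307]
tool_rot: [3.138, 0.003, 2.238]
contact_force: [-0.9, -0.5, 0.3]
opening: 0.0631
```

```bash
python3 look2.py w10 526 66 52 75;python3 -c "
from h import *
d=np.load('pics/w10_d.npy');W=np.load('pics/w10_W.npy')
m=(d>0)&(np.hypot(W[...,0]-.527,W[...,1]-.067)<.04)
h=np.histogram(W[...,2][m],np.arange(.05,.092,.002));print(h[0])
goto(.5267,.067,.025,128.2)"
```

```text
t 14.07 tcp [528.5  67.  130.7] yaw 128.2 F [-0.9 -0.5  0.3] op 63.1 q [-0.02  0.45  1.64  0.    1.04 -0.69]
[ 287  178   63   61 2896] rect [525.6  67.7] [44.1 45. ] 38.1 circ [525.9  67.5] 31.1 z 0.075
[  47   39   36   72  209  356 2009   71   21   20   22   27   26   21
  114  590   12    0    0    0]
-> tx 0.0006 ty -0.0007 tz 0.1042 yaw 0.000
```

View pics/w10.png

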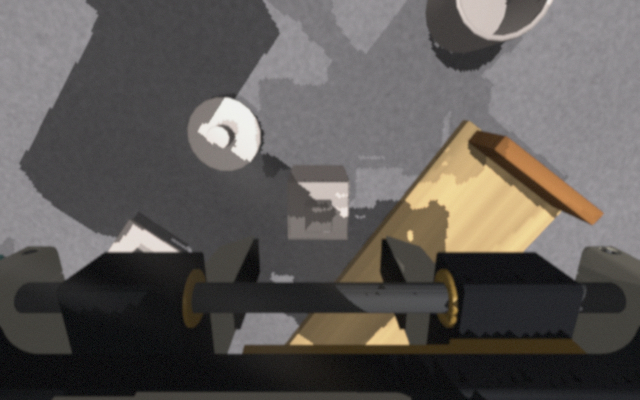

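Plate top is at 62–64 mm and grip top at about 81 mm, so the lid is home. Next I'll grasp the tub.

{"method": "apply_moves", "body": {
  "plan": [
    {"tx":0.001,"ty":0,"tz":0.04,"yaw":0,"grip":0.7},
    {"tx":0.001,"ty":-0.0005,"tz":0.075,"yaw":0,"grip":0.7},
    {"tx":0.001,"ty":-0.0005,"tz":0.1,"yaw":0,"grip":0.7},
    {"tx":0.001,"ty":-0.0005,"tz":0.105,"yaw":0,"grip":0.7},
    {"tx":0.001,"ty":-0.0005,"tz":0.105,"yaw":0,"grip":-0.3},
    {"tx":0.001,"ty":-0.0005,"tz":0.105,"yaw":0,"grip":-0.3},
    {"tx":0.001,"ty":-0.0005,"tz":0.105,"yaw":0,"grip":-0.3},
    {"tx":0.001,"ty":-0.0005,"tz":0.105,"yaw":0,"grip":-0.3}
  ],
  "force": 20
}}

```text
time: 15.12
tool_pos: [0.5265, 0.0675, 0.0245]
tool_rot: [3.141, 0.001, 2.238]
contact_force: [-0.3, 0.2, 3.3]
opening: 0.0437
```

```bash
python3 -c "
from h import *
st();goto(.6542,.0483,.065,93.6);goto(.6542,.0483,.039,93.6)"
```

```text
t 15.12 tcp [526.5  67.5  24.5] yaw 128.2 F [-0.3  0.2  3.3] op 43.7 q [-0.02  0.6   1.74  0.    0.8  -0.68]
-> tx -0.0941 ty 0.0885 tz -0.0403 yaw 0.604
-> tx -0.0941 ty 0.0885 tz -0.0143 yaw 0.604
```

{"method": "apply_moves", "body": {
  "plan": [
    {"tx":0,"ty":0,"tz":-0.03,"yaw":0,"grip":-0.3},
    {"tx":-0.01,"ty":0.01,"tz":-0.05,"yaw":0.15,"grip":-0.3},
    {"tx":-0.047,"ty":0.044,"tz":-0.05,"yaw":0.33,"grip":-0.3},
    {"tx":-0.094,"ty":0.0885,"tz":-0.05,"yaw":0.5,"grip":-0.3},
    {"tx":-0.094,"ty":0.0885,"tz":-0.05,"yaw":0.604,"grip":-0.3},
    {"tx":-0.094,"ty":0.0885,"tz":-0.04,"yaw":0.604,"grip":-0.3},
    {"tx":-0.094,"ty":0.0885,"tz":-0.025,"yaw":0.604,"grip":-0.3},
    {"tx":-0.094,"ty":0.0885,"tz":-0.025,"yaw":0.604,"grip":-0.3}
  ]
}}

```text
time: 16.12
tool_pos: [0.6518, 0.0486, 0.0469]
tool_rot: [-3.137, -0.001, 1.635]
contact_force: [-0.3, -0.6, -1.5]
opening: 0.0436
```

```bash
python3 -c "
from h import *
st();goto(.6542,.0483,.0372,93.6)
snap('w11')"
```

```text
t 16.12 tcp [651.8  48.6  46.9] yaw 93.7 F [-0.3 -0.6 -1.5] op 43.6 q [-0.04  0.75  1.34  0.    1.05 -0.11]
-> tx -0.0004 ty 0.0024 tz 0.0097 yaw 0.002
```

View pics/w11.png

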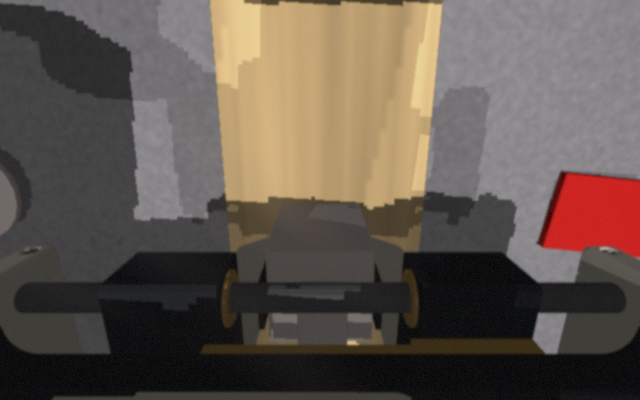

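{"method": "apply_moves", "body": {
  "plan": [
    {"tx":0,"ty":0.0,"tz":0.006,"yaw":0,"grip":-0.3},
    {"tx":0,"ty":0.0,"tz":0.01,"yaw":0,"grip":-0.3},
    {"tx":0,"ty":0.0,"tz":0.011,"yaw":0,"grip":-0.3},
    {"tx":0,"ty":0.0,"tz":0.011,"yaw":0,"grip":-0.3},
    {"tx":0,"ty":0.0,"tz":0.011,"yaw":0,"grip":0.4},
    {"tx":0,"ty":0.0,"tz":0.011,"yaw":0,"grip":0.4},
    {"tx":0,"ty":0.0,"tz":-0.05,"yaw":0,"grip":0.4},
    {"tx":0,"ty":0.0,"tz":-0.1,"yaw":0,"grip":0.4}
  ]
}}

```text
time: 17.18
tool_pos: [0.654, 0.0483, 0.1508]
tool_rot: [3.141, -0.0, 1.634]
contact_force: [0.3, -0.7, 0.2]
opening: 0.0642
```

```bash
python3 look2.py w12 652 49 65 88; python3 -c "
from h import *
goto(.4395,-.0835,.07,90.8)"
```

```text
t 17.18 tcp [654.   48.3 150.8] yaw 93.6 F [ 0.3 -0.7  0.2] op 64.2 q [-0.04  0.64  1.24  0.    1.26 -0.11]
[ 290  176   60   61 2803] rect [657.7  48.4] [44.  45.8] 3.1 circ [657.8  48.5] 30.9 z 0.0879
-> tx -0.1177 ty -0.2268 tz 0.0862 yaw 0.049
```

View pics/w12.png

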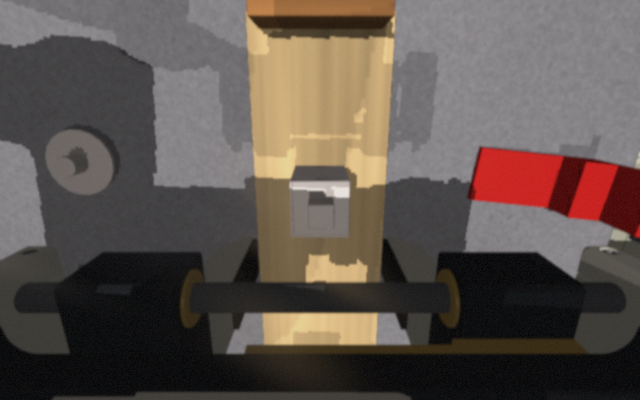

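{"method": "apply_moves", "body": {
  "plan": [
    {"tx":-0.03,"ty":-0.055,"tz":0,"yaw":0.049,"grip":0},
    {"tx":-0.06,"ty":-0.11,"tz":0,"yaw":0.049,"grip":0},
    {"tx":-0.09,"ty":-0.17,"tz":0.02,"yaw":0.049,"grip":0},
    {"tx":-0.1177,"ty":-0.2268,"tz":0.05,"yaw":0.049,"grip":0},
    {"tx":-0.1177,"ty":-0.2268,"tz":0.085,"yaw":0.049,"grip":0},
    {"tx":-0.1177,"ty":-0.2268,"tz":0.085,"yaw":0.049,"grip":0},
    {"tx":-0.1177,"ty":-0.2268,"tz":0.085,"yaw":0.049,"grip":0}
  ]
}}

```text
time: 18.1
tool_pos: [0.4365, -0.0836, 0.065]
tool_rot: [3.139, 0.001, 1.585]
contact_force: [0.0, -1.0, -0.4]
opening: 0.046
```

```bash
python3 look2.py w13 439.5 -83.5; python3 -c "
from h import *
goto(.4395,-.0835,.0175,90.8)"
```

```text
t 18.10 tcp [436.5 -83.6  65. ] yaw 90.8 F [ 0.  -1.  -0.4] op 46.0 q [-0.36  0.41  1.95  0.    0.78 -0.38]
[310 211  29  31 879] rect [439.4 -81.8] [17.8 18.4] 0.3 circ [439.5 -81.6] 12.2 z 0.0322
-> tx 0.0001 ty 0.0025 tz 0.0477 yaw 0.001
```

View pics/w13.png

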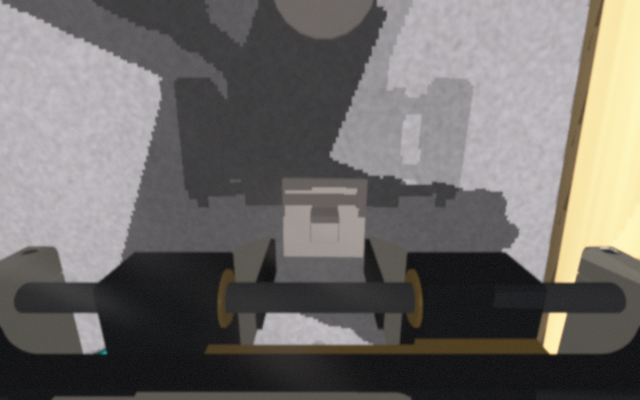

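{"method": "apply_moves", "body": {
  "plan": [
    {"tx":0.0012,"ty":0.001,"tz":0.025,"yaw":0,"grip":0},
    {"tx":0.0012,"ty":0.001,"tz":0.042,"yaw":0,"grip":0},
    {"tx":0.0012,"ty":0.001,"tz":0.0485,"yaw":0,"grip":0},
    {"tx":0.0012,"ty":0.001,"tz":0.0485,"yaw":0,"grip":0},
    {"tx":0.0012,"ty":0.001,"tz":0.0485,"yaw":0,"grip":-0.75},
    {"tx":0.0012,"ty":0.001,"tz":0.0485,"yaw":0,"grip":-0.75},
    {"tx":0.0012,"ty":0.001,"tz":0.0485,"yaw":0,"grip":-0.75},
    {"tx":0.0012,"ty":0.001,"tz":0.0485,"yaw":0,"grip":-0.75}
  ],
  "force": 25
}}

```text
time: 19.15
tool_pos: [0.4361, -0.0823, 0.0157]
tool_rot: [3.141, 0.0, 1.585]
contact_force: [-0.3, 0.8, 3.3]
opening: 0.0177
```

```bash
python3 -c "
from h import *
st();goto(.432,-.248,.11,124.3)"
```

```text
t 19.15 tcp [436.1 -82.3  15.7] yaw 90.8 F [-0.3  0.8  3.3] op 17.7 q [-0.36  0.51  1.99  0.    0.64 -0.37]
-> tx -0.1656 ty -0.0064 tz -0.0943 yaw -0.585
```

{"method": "apply_moves", "body": {
  "plan": [
    {"tx":0,"ty":0,"tz":-0.06,"yaw":0,"grip":-0.75},
    {"tx":0,"ty":0,"tz":-0.094,"yaw":-0.1,"grip":-0.75},
    {"tx":-0.055,"ty":-0.002,"tz":-0.094,"yaw":-0.25,"grip":-0.75},
    {"tx":-0.11,"ty":-0.004,"tz":-0.094,"yaw":-0.42,"grip":-0.75},
    {"tx":-0.1656,"ty":-0.0064,"tz":-0.094,"yaw":-0.585,"grip":-0.75},
    {"tx":-0.1656,"ty":-0.0064,"tz":-0.094,"yaw":-0.585,"grip":-0.75},
    {"tx":-0.1656,"ty":-0.0064,"tz":-0.094,"yaw":-0.585,"grip":-0.75},
    {"tx":-0.1656,"ty":-0.0064,"tz":-0.094,"yaw":-0.585,"grip":-0.75}
  ]
}}

```text
time: 20.15
tool_pos: [0.4317, -0.2465, 0.1092]
tool_rot: [-3.142, -0.001, 2.17]
contact_force: [0.5, 0.2, -1.0]
opening: 0.0174
```

```bash
cat > rim.py <<'E'
# rim in tool coords with lid held: rim.py name x y
from h import *
import sys
nm,x,y=sys.argv[1],float(sys.argv[2])/1e3,float(sys.argv[3])/1e3
st();p,d,W=snap(nm)
m=(d>0)&(W[...,2]>.057)&(W[...,2]<.066)&(np.hypot(W[...,0]-x,W[...,1]-y)<.06)
o=robot.observe();R=toolmove(0,0,0,o)[1]
P=(W[m]-o["tool_pos"])@R
q=lambda a:np.percentile(a,[0.5,99.5]).round(4)*1e3
print("n",m.sum(),"tool x",q(P[:,0]),"tool y",q(P[:,1]),"mid y",q(P[:,1]).mean(),"zmax",W[m][:,2].max(),rect(W[m]))
np.save("pics/rimP.npy",P)
E
python3 rim.py w14 432 -248; python3 -c "
from h import *
goto(.432,-.248,.0677,124.3)"
```

```text
t 20.15 tcp [ 431.7 -246.5  109.2] yaw 124.3 F [ 0.5  0.2 -1. ] op 17.4 q [-0.67  0.42  1.76  0.    0.96 -1.27]
n 782 tool x [15.1 29.7] tool y [-30.4  27.4] mid y -1.4999999999999982 zmax 0.06233248853826882 (array([ 418. , -228.9]), array([58.1, 15. ]), 34.5)
-> tx -0.0013 ty -0.0007 tz 0.0416 yaw 0.001
```

View pics/w14.png

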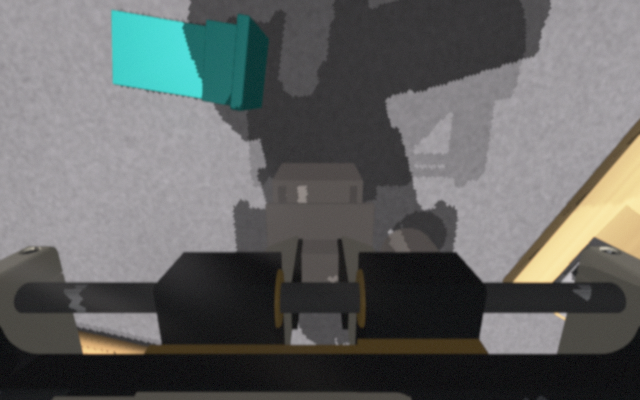

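{"method": "apply_moves", "body": {
  "plan": [
    {"tx":0,"ty":-0.001,"tz":0.015,"yaw":0,"grip":-0.75},
    {"tx":0,"ty":-0.001,"tz":0.026,"yaw":0,"grip":-0.75},
    {"tx":0,"ty":-0.001,"tz":0.031,"yaw":0,"grip":-0.75},
    {"tx":0,"ty":-0.001,"tz":0.035,"yaw":0,"grip":-0.75},
    {"tx":0,"ty":-0.001,"tz":0.038,"yaw":0,"grip":-0.75},
    {"tx":0,"ty":-0.001,"tz":0.04,"yaw":0,"grip":-0.75},
    {"tx":0,"ty":-0.001,"tz":0.042,"yaw":0,"grip":-0.75},
    {"tx":0,"ty":-0.001,"tz":0.043,"yaw":0,"grip":-0.75}
  ]
}}

```text
time: 21.2
tool_pos: [0.4311, -0.2486, 0.0676]
tool_rot: [3.141, 0.001, 2.17]
contact_force: [-4.7, 3.4, 19.1]
opening: 0.0178
```

Seated height is reached (67.6, expected 67.7, with 19 N). Release and check.

{"method": "apply_moves", "body": {
  "plan": [
    {"tx":0,"ty":0,"tz":0.001,"yaw":0,"grip":-0.75},
    {"tx":0,"ty":0,"tz":0,"yaw":0,"grip":-0.3},
    {"tx":0,"ty":0,"tz":0,"yaw":0,"grip":0},
    {"tx":0,"ty":0,"tz":-0.03,"yaw":0,"grip":0.5},
    {"tx":0,"ty":0,"tz":-0.065,"yaw":0,"grip":1},
    {"tx":0,"ty":0,"tz":-0.065,"yaw":0,"grip":1}
  ]
}}

```text
time: 21.95
tool_pos: [0.4322, -0.2494, 0.1334]
tool_rot: [3.14, 0.005, 2.17]
contact_force: [-0.1, -0.5, -0.2]
opening: 0.0632
```

```bash
cat > chk.py <<'E'
from h import *
import sys
nm,x,y=sys.argv[1],float(sys.argv[2])/1e3,float(sys.argv[3])/1e3
st();p,d,W=snap(nm)
o=robot.observe();R=toolmove(0,0,0,o)[1]
m=(d>0)&(np.hypot(W[...,0]-x,W[...,1]-y)<.05)
print(dict(zip(range(50,90,2),np.histogram(W[...,2][m],np.arange(.05,.092,.002))[0])))
for a,b in((.056,.068),(.078,.086)):
    mm=m&(W[...,2]>a)&(W[...,2]<b);n,l,s,_=cv2.connectedComponentsWithStats(mm.astype(np.uint8))
    i=1+np.argmax(s[1:,4]);P=W[l==i];r=rect(P);c=np.array([r[0][0]/1e3-o["tool_pos"][0],r[0][1]/1e3-o["tool_pos"][1],0])@R
    print(a,r,"tool offset mm",(c*1e3).round(1))
E
python3 chk.py w15 431.5 -248; python3 -c "
from h import *
goto(.4315,-.248,.025)"
```

```text
t 21.95 tcp [ 432.2 -249.4  133.4] yaw 124.3 F [-0.1 -0.5 -0.2] op 63.2 q [-0.68  0.39  1.73  0.    1.01 -1.28]
{50: np.int64(60), 52: np.int64(30), 54: np.int64(53), 56: np.int64(105), 58: np.int64(421), 60: np.int64(827), 62: np.int64(3965), 64: np.int64(105), 66: np.int64(24), 68: np.int64(20), 70: np.int64(21), 72: np.int64(26), 74: np.int64(24), 76: np.int64(22), 78: np.int64(137), 80: np.int64(555), 82: np.int64(9), 84: np.int64(0), 86: np.int64(0), 88: np.int64(0)}
0.056 (array([ 429.2, -246.3]), array([58.2, 58.8]), 34.1) tool offset mm [ 3.3 -0.4 -0. ]
0.078 (array([ 430.2, -247.4]), array([17.6, 18.6]), 34.2) tool offset mm [ 1.8 -0.2 -0. ]
-> tx 0.0007 ty 0.0005 tz 0.1069 yaw 0.000
```

View pics/w15.png

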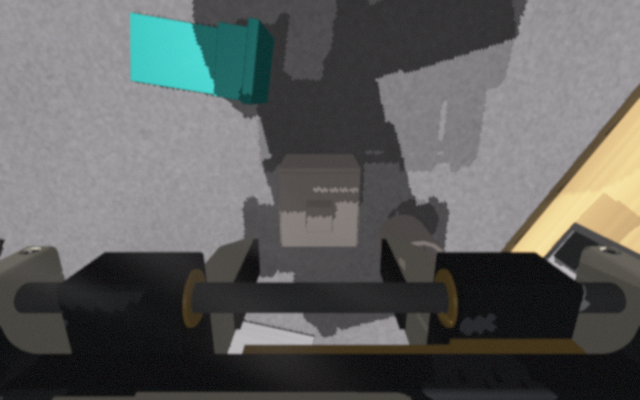

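{"method": "apply_moves", "body": {
  "plan": [
    {"tx":0.001,"ty":0,"tz":0.03,"yaw":0,"grip":0.95},
    {"tx":0.001,"ty":0,"tz":0.06,"yaw":0,"grip":0.95},
    {"tx":0.001,"ty":0,"tz":0.1,"yaw":0,"grip":0.95},
    {"tx":0.001,"ty":0,"tz":0.108,"yaw":0,"grip":0.95},
    {"tx":0.001,"ty":0,"tz":0.108,"yaw":0,"grip":0},
    {"tx":0.001,"ty":0,"tz":0.108,"yaw":0,"grip":0},
    {"tx":0.001,"ty":0,"tz":0.108,"yaw":0,"grip":0},
    {"tx":0.001,"ty":0,"tz":0.108,"yaw":0,"grip":0}
  ],
  "force": 20
}}

```text
time: 23.0
tool_pos: [0.4308, -0.2479, 0.0243]
tool_rot: [3.141, 0.002, 2.17]
contact_force: [-0.7, -0.4, 4.3]
opening: 0.0579
```

```bash
python3 -c "
from h import *
st();goto(.6583,-.0176,.075,93.6)"
```

```text
t 23.00 tcp [ 430.8 -247.9   24.3] yaw 124.3 F [-0.7 -0.4  4.3] op 57.9 q [-0.68  0.56  1.84  0.    0.74 -1.28]
-> tx 0.0619 ty 0.3178 tz -0.0507 yaw 0.536
```

{"method": "apply_moves", "body": {
  "plan": [
    {"tx":0,"ty":0,"tz":-0.03,"yaw":0,"grip":0},
    {"tx":0,"ty":0.01,"tz":-0.066,"yaw":0.1,"grip":0},
    {"tx":0.013,"ty":0.065,"tz":-0.066,"yaw":0.2,"grip":0},
    {"tx":0.025,"ty":0.125,"tz":-0.066,"yaw":0.3,"grip":0},
    {"tx":0.037,"ty":0.185,"tz":-0.066,"yaw":0.4,"grip":0},
    {"tx":0.049,"ty":0.245,"tz":-0.066,"yaw":0.536,"grip":0},
    {"tx":0.0619,"ty":0.305,"tz":-0.066,"yaw":0.536,"grip":0},
    {"tx":0.0619,"ty":0.3178,"tz":-0.06,"yaw":0.536,"grip":0}
  ]
}}

```text
time: 24.0
tool_pos: [0.6598, -0.0138, 0.0834]
tool_rot: [3.14, -0.0, 1.638]
contact_force: [-0.1, 0.4, -1.8]
opening: 0.0575
```

```bash
python3 -c "
from h import *
st();goto(.6583,-.0176,.0363,93.6);snap('w16')"
```

```text
t 24.00 tcp [659.8 -13.8  83.4] yaw 93.9 F [-0.1  0.4 -1.8] op 57.5 q [-0.14  0.71  1.3   0.    1.13 -0.2 ]
-> tx -0.0037 ty -0.0019 tz 0.0471 yaw 0.004
```

View pics/w16.png

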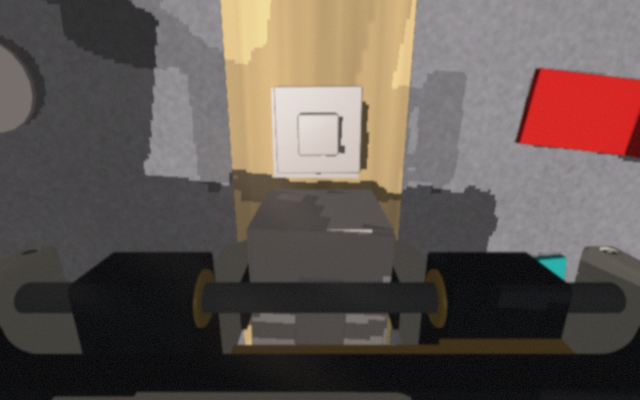

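{"method": "apply_moves", "body": {
  "plan": [
    {"tx":-0.001,"ty":0,"tz":0.015,"yaw":0,"grip":0},
    {"tx":-0.001,"ty":0,"tz":0.03,"yaw":0,"grip":0},
    {"tx":-0.001,"ty":0,"tz":0.041,"yaw":0,"grip":0},
    {"tx":-0.001,"ty":0,"tz":0.047,"yaw":0,"grip":0},
    {"tx":-0.001,"ty":0,"tz":0.048,"yaw":0,"grip":0},
    {"tx":-0.001,"ty":0,"tz":0.048,"yaw":0,"grip":0.6},
    {"tx":-0.001,"ty":0,"tz":0.048,"yaw":0,"grip":0.6},
    {"tx":-0.001,"ty":0,"tz":0.048,"yaw":0,"grip":0.6}
  ]
}}

```text
time: 25.05
tool_pos: [0.6582, -0.0183, 0.0355]
tool_rot: [3.141, -0.0, 1.634]
contact_force: [-0.1, -0.5, 0.0]
opening: 0.0735
```

{"method": "apply_moves", "body": {
  "plan": [
    {"tx":0,"ty":0,"tz":-0.05,"yaw":0,"grip":0.6},
    {"tx":0,"ty":0,"tz":-0.11,"yaw":0,"grip":0.6},
    {"tx":0,"ty":0,"tz":-0.115,"yaw":0,"grip":0.6}
  ]
}}

```text
time: 25.42
tool_pos: [0.6608, -0.0186, 0.1562]
tool_rot: [3.131, 0.002, 1.634]
contact_force: [0.5, -0.3, 0.6]
opening: 0.0731
```

```bash
python3 look2.py w17 658 -17 65 90; python3 -c "
from h import *
goto(.4357,.0568,.075,93.6);goto(.4367,.2388,.075,93.6)"
```

```text
t 25.43 tcp [660.8 -18.6 156.2] yaw 93.6 F [ 0.5 -0.3  0.6] op 73.1 q [-0.14  0.64  1.22  0.    1.27 -0.21]
[ 284  126   62   22 1207] rect [652.8  33.9] [43.8 15.4] 3.6 circ [652.7  32.9] 22.7 z 0.0758
[ 275  166   80   75 5005] rect [655.8 -17. ] [58.4 60.2] 3.4 circ [655.7 -17.7] 41.0 z 0.09
-> tx 0.0893 ty -0.2192 tz 0.0775 yaw 0.000
-> tx 0.2709 ty -0.2067 tz 0.0773 yaw 0.000
```

View pics/w17.png

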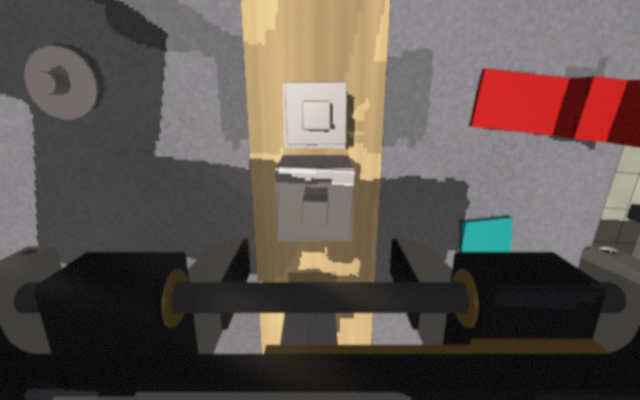

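{"method": "apply_moves", "body": {
  "plan": [
    {"tx":0.022,"ty":-0.055,"tz":0,"yaw":0,"grip":0.2},
    {"tx":0.045,"ty":-0.11,"tz":0,"yaw":0,"grip":0},
    {"tx":0.067,"ty":-0.165,"tz":0.03,"yaw":0,"grip":0},
    {"tx":0.0893,"ty":-0.219,"tz":0.06,"yaw":0,"grip":0},
    {"tx":0.0893,"ty":-0.219,"tz":0.08,"yaw":0,"grip":0},
    {"tx":0.0893,"ty":-0.219,"tz":0.085,"yaw":0,"grip":0},
    {"tx":0.0893,"ty":-0.219,"tz":0.085,"yaw":0,"grip":0}
  ]
}}

```text
time: 26.35
tool_pos: [0.4345, 0.0568, 0.0652]
tool_rot: [-3.141, -0.0, 1.634]
contact_force: [0.9, 0.4, -0.4]
opening: 0.0454
```

```bash
python3 look2.py w18 435.7 56.8; python3 -c "
from h import *
goto(.4357,.0568,.0165,93.6)"
```

```text
t 26.35 tcp [434.5  56.8  65.2] yaw 93.6 F [ 0.9  0.4 -0.4] op 45.4 q [-0.05  0.41  1.96  0.    0.77 -0.11]
[309 211  29  31 688] rect [436.7  58.5] [17.7 17.3] 82.5 circ [436.9  58.5] 9.2 z 0.0324
-> tx -0.0000 ty 0.0008 tz 0.0491 yaw -0.000
```

View pics/w18.png

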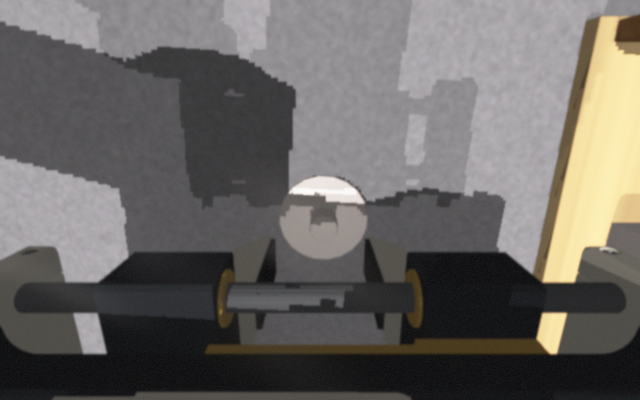

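{"method": "apply_moves", "body": {
  "plan": [
    {"tx":0.001,"ty":0.001,"tz":0.025,"yaw":0,"grip":0},
    {"tx":0.001,"ty":0.001,"tz":0.042,"yaw":0,"grip":0},
    {"tx":0.001,"ty":0.001,"tz":0.0485,"yaw":0,"grip":0},
    {"tx":0.001,"ty":0.001,"tz":0.0485,"yaw":0,"grip":0},
    {"tx":0.001,"ty":0.001,"tz":0.0485,"yaw":0,"grip":-0.75},
    {"tx":0.001,"ty":0.001,"tz":0.0485,"yaw":0,"grip":-0.75},
    {"tx":0.001,"ty":0.001,"tz":0.0485,"yaw":0,"grip":-0.75},
    {"tx":0.001,"ty":0.001,"tz":0.0485,"yaw":0,"grip":-0.75}
  ],
  "force": 25
}}

```text
time: 27.4
tool_pos: [0.435, 0.0581, 0.0172]
tool_rot: [3.141, -0.0, 1.634]
contact_force: [0.7, 0.9, 2.9]
opening: 0.0169
```

```bash
python3 -c "
from h import *
st();goto(.5253,.2486,.11,93.6)"
```

```text
t 27.40 tcp [435.   58.1  17.2] yaw 93.6 F [0.7 0.9 2.9] op 16.9 q [-0.04  0.5   2.    0.    0.64 -0.11]
-> tx 0.1844 ty 0.1022 tz -0.0927 yaw 0.000
```

{"method": "apply_moves", "body": {
  "plan": [
    {"tx":0,"ty":0,"tz":-0.06,"yaw":0,"grip":-0.75},
    {"tx":0.01,"ty":0.005,"tz":-0.092,"yaw":0,"grip":-0.75},
    {"tx":0.06,"ty":0.033,"tz":-0.092,"yaw":0,"grip":-0.75},
    {"tx":0.11,"ty":0.061,"tz":-0.092,"yaw":0,"grip":-0.75},
    {"tx":0.16,"ty":0.089,"tz":-0.092,"yaw":0,"grip":-0.75},
    {"tx":0.1844,"ty":0.1022,"tz":-0.092,"yaw":0,"grip":-0.75},
    {"tx":0.1844,"ty":0.1022,"tz":-0.092,"yaw":0,"grip":-0.75},
    {"tx":0.1844,"ty":0.1022,"tz":-0.092,"yaw":0,"grip":-0.75}
  ]
}}

```text
time: 28.4
tool_pos: [0.5244, 0.2478, 0.1085]
tool_rot: [-3.14, 0.001, 1.634]
contact_force: [-0.3, -0.6, -0.5]
opening: 0.017
```

```bash
python3 rim.py w19 525 249; python3 -c "
from h import *
goto(.5253,.2486,.0692,93.6)
P=np.load('pics/rimP.npy')[:,:2]*1e3
# outer-circle fit r=31 via max-x per y bins
from scipy.optimize import least_squares
b=[];
for y in np.arange(-30,31,2.):
    s=P[abs(P[:,1]-y)<1]
    if len(s)>3: b.append(s[s[:,0].argmax()])
b=np.array(b);r=least_squares(lambda c:np.hypot(b[:,0]-c[0],b[:,1]-c[1])-31,[0,0],loss='soft_l1');print(r.x,abs(r.fun).mean())
"
```

```text
t 28.40 tcp [524.4 247.8 108.5] yaw 93.6 F [-0.3 -0.6 -0.5] op 17.0 q [ 0.31  0.56  1.53 -0.    1.06  0.25]
n 766 tool x [-0.9 32.9] tool y [-26.1  33.7] mid y 3.8000000000000007 zmax 0.06210979606573165 (array([529.4, 265.4]), array([30.7, 61. ]), 83.2)
-> tx 0.0010 ty 0.0009 tz 0.0395 yaw -0.000
[1.83476128 3.45685026] 0.16343484305420977
```

View pics/w19.png

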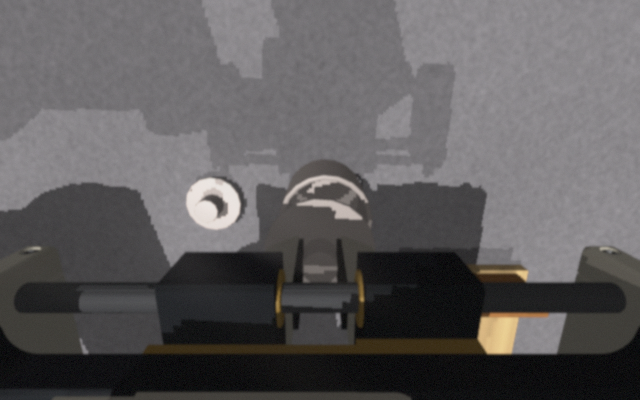

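{"method": "apply_moves", "body": {
  "plan": [
    {"tx":0.0012,"ty":0.0028,"tz":0.01,"yaw":0,"grip":-0.75},
    {"tx":0.0012,"ty":0.0028,"tz":0.02,"yaw":0,"grip":-0.75},
    {"tx":0.0012,"ty":0.0028,"tz":0.028,"yaw":0,"grip":-0.75},
    {"tx":0.0012,"ty":0.0028,"tz":0.032,"yaw":0,"grip":-0.75},
    {"tx":0.0012,"ty":0.0028,"tz":0.035,"yaw":0,"grip":-0.75},
    {"tx":0.0012,"ty":0.0028,"tz":0.037,"yaw":0,"grip":-0.75},
    {"tx":0.0012,"ty":0.0028,"tz":0.039,"yaw":0,"grip":-0.75},
    {"tx":0.0012,"ty":0.0028,"tz":0.041,"yaw":0,"grip":-0.75}
  ]
}}

```text
time: 29.45
tool_pos: [0.5281, 0.25, 0.0691]
tool_rot: [3.141, -0.0, 1.634]
contact_force: [-5.4, -2.0, 17.7]
opening: 0.0172
```

Seated height again (69.1, expected 69.2). Release and check.

{"method": "apply_moves", "body": {
  "plan": [
    {"tx":0,"ty":0,"tz":0.001,"yaw":0,"grip":-0.75},
    {"tx":0,"ty":0,"tz":0,"yaw":0,"grip":-0.3},
    {"tx":0,"ty":0,"tz":0,"yaw":0,"grip":0},
    {"tx":0,"ty":0,"tz":-0.03,"yaw":0,"grip":0.5},
    {"tx":0,"ty":0,"tz":-0.065,"yaw":0,"grip":1},
    {"tx":0,"ty":0,"tz":-0.065,"yaw":0,"grip":1}
  ]
}}

```text
time: 30.2
tool_pos: [0.5295, 0.2505, 0.1355]
tool_rot: [3.136, -0.001, 1.634]
contact_force: [-0.4, 0.1, -0.8]
opening: 0.0621
```

```bash
python3 chk.py w20 528 250; python3 -c "
from h import *
goto(.5275,.25,.025)"
```

```text
t 30.20 tcp [529.5 250.5 135.5] yaw 93.6 F [-0.4  0.1 -0.8] op 62.1 q [0.31 0.53 1.49 0.   1.12 0.25]
{50: np.int64(34), 52: np.int64(32), 54: np.int64(43), 56: np.int64(119), 58: np.int64(111), 60: np.int64(1218), 62: np.int64(3080), 64: np.int64(39), 66: np.int64(17), 68: np.int64(23), 70: np.int64(22), 72: np.int64(20), 74: np.int64(21), 76: np.int64(21), 78: np.int64(165), 80: np.int64(346), 82: np.int64(1), 84: np.int64(0), 86: np.int64(0), 88: np.int64(0)}
0.056 (array([526.2, 250.7]), array([59.9, 60. ]), 49.7) tool offset mm [ 0.7 -2.2 -0. ]
0.078 (array([526.4, 250.2]), array([17.4, 17.1]), 48.9) tool offset mm [ 0.2 -2.  -0. ]
-> tx -0.0001 ty -0.0012 tz 0.1087 yaw 0.000
```

View pics/w20.png

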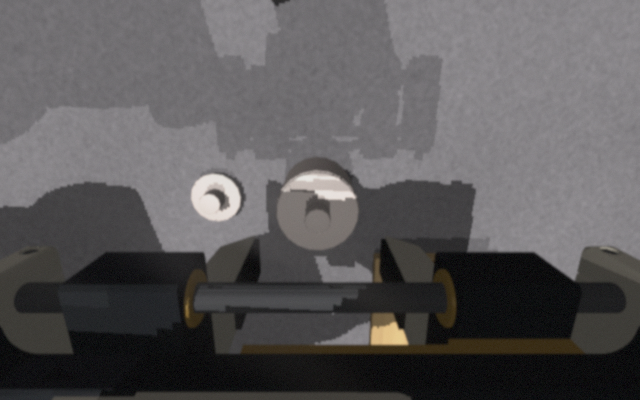

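{"method": "apply_moves", "body": {
  "plan": [
    {"tx":0,"ty":-0.001,"tz":0.03,"yaw":0,"grip":0.75},
    {"tx":0,"ty":-0.001,"tz":0.05,"yaw":0,"grip":0.75},
    {"tx":0,"ty":-0.001,"tz":0.085,"yaw":0,"grip":0.75},
    {"tx":0,"ty":-0.001,"tz":0.108,"yaw":0,"grip":0.75},
    {"tx":0,"ty":-0.001,"tz":0.11,"yaw":0,"grip":0.1},
    {"tx":0,"ty":-0.001,"tz":0.11,"yaw":0,"grip":0.1},
    {"tx":0,"ty":-0.001,"tz":0.11,"yaw":0,"grip":0.1},
    {"tx":0,"ty":-0.001,"tz":0.11,"yaw":0,"grip":0.1}
  ],
  "force": 22
}}

```text
time: 31.25
tool_pos: [0.5271, 0.25, 0.0236]
tool_rot: [3.141, -0.0, 1.634]
contact_force: [0.4, -1.4, -1.6]
opening: 0.0621
```

```bash
python3 -c "
from h import *
st();goto(.6499,.1162,.1,93.6)"
```

```text
t 31.25 tcp [527.1 250.   23.6] yaw 93.6 F [ 0.4 -1.4 -1.6] op 62.1 q [0.31 0.67 1.59 0.   0.88 0.25]
-> tx -0.1412 ty 0.1142 tz -0.0764 yaw 0.000
```

{"method": "apply_moves", "body": {
  "plan": [
    {"tx":0,"ty":0,"tz":-0.04,"yaw":0,"grip":0.1},
    {"tx":0,"ty":0,"tz":-0.082,"yaw":0,"grip":0.1},
    {"tx":-0.03,"ty":0.024,"tz":-0.084,"yaw":0,"grip":0.1},
    {"tx":-0.07,"ty":0.057,"tz":-0.084,"yaw":0,"grip":0.1},
    {"tx":-0.11,"ty":0.09,"tz":-0.084,"yaw":0,"grip":0.1},
    {"tx":-0.1412,"ty":0.1142,"tz":-0.084,"yaw":0,"grip":0.1},
    {"tx":-0.1412,"ty":0.1142,"tz":-0.075,"yaw":0,"grip":0.1},
    {"tx":-0.1412,"ty":0.1142,"tz":-0.055,"yaw":0,"grip":0.1}
  ]
}}

```text
time: 32.25
tool_pos: [0.65, 0.1161, 0.0783]
tool_rot: [3.14, -0.0, 1.633]
contact_force: [-0.1, 0.4, -2.8]
opening: 0.0624
```

```bash
python3 -c "
from h import *
st();goto(.6499,.1162,.0356,93.6);snap('w21')"
```

```text
t 32.25 tcp [650.  116.1  78.3] yaw 93.6 F [-0.1  0.4 -2.8] op 62.4 q [ 0.06  0.72  1.3   0.    1.12 -0.  ]
-> tx 0.0000 ty -0.0001 tz 0.0427 yaw -0.001
```

View pics/w21.png

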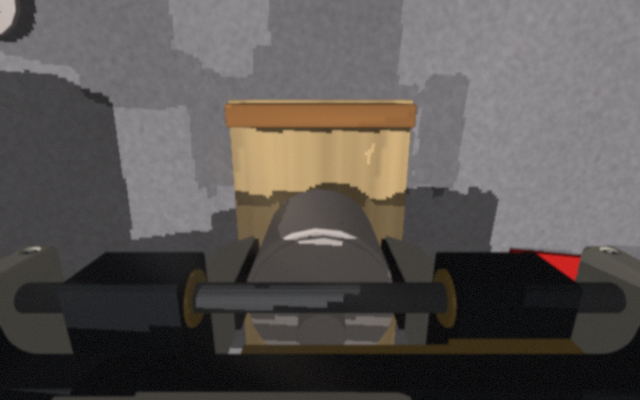

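{"method": "apply_moves", "body": {
  "plan": [
    {"tx":0,"ty":0,"tz":0.015,"yaw":0,"grip":0.1},
    {"tx":0,"ty":0,"tz":0.03,"yaw":0,"grip":0.1},
    {"tx":0,"ty":0,"tz":0.038,"yaw":0,"grip":0.1},
    {"tx":0,"ty":0,"tz":0.0425,"yaw":0,"grip":0.1},
    {"tx":0,"ty":0,"tz":0.0435,"yaw":0,"grip":0.1},
    {"tx":0,"ty":0,"tz":0.0435,"yaw":0,"grip":0.7},
    {"tx":0,"ty":0,"tz":0.0435,"yaw":0,"grip":0.7},
    {"tx":0,"ty":0,"tz":0.0435,"yaw":0,"grip":0.7}
  ]
}}

```text
time: 33.3
tool_pos: [0.65, 0.1161, 0.0345]
tool_rot: [3.141, -0.0, 1.634]
contact_force: [-0.6, -0.2, 0.6]
opening: 0.0777
```

{"method": "apply_moves", "body": {
  "plan": [
    {"tx":0,"ty":0,"tz":-0.05,"yaw":0,"grip":0.7},
    {"tx":0,"ty":0,"tz":-0.11,"yaw":0,"grip":0.5},
    {"tx":0,"ty":0,"tz":-0.12,"yaw":0,"grip":0.3}
  ]
}}

```text
time: 33.67
tool_pos: [0.6522, 0.1163, 0.1599]
tool_rot: [3.132, -0.0, 1.634]
contact_force: [0.3, 0.6, -1.0]
opening: 0.0634
```

```bash
python3 look2.py w22 650 116 65 90; python3 -c "
from h import *
goto(.4367,.2388,.075,93.6)"
```

```text
t 33.67 tcp [652.2 116.3 159.9] yaw 93.6 F [ 0.3  0.6 -1. ] op 63.4 q [ 0.06  0.64  1.21  0.    1.28 -0.  ]
[ 276  164   80   80 4494] rect [649.  116.4] [60.3 61.8] 34.2 circ [648.6 116.3] 31.1 z 0.0899
[ 289  256   54   26 1153] rect [651.7  64.4] [43.8 14.8] 3.1 circ [651.6  65.6] 22.3 z 0.088
-> tx 0.1358 ty -0.2072 tz 0.0822 yaw 0.000
```

View pics/w22.png

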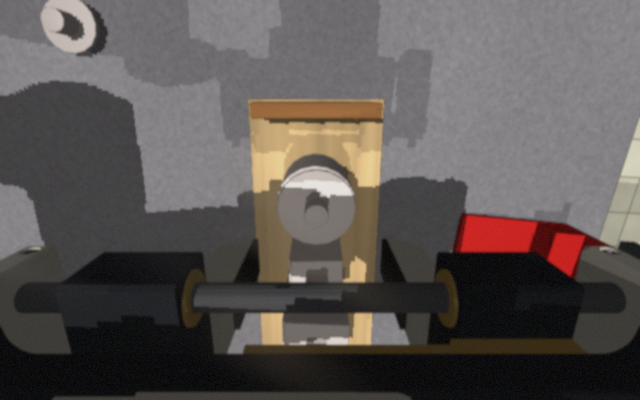

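{"method": "apply_moves", "body": {
  "plan": [
    {"tx":0.033,"ty":-0.05,"tz":0,"yaw":0,"grip":0.2},
    {"tx":0.067,"ty":-0.103,"tz":0,"yaw":0,"grip":0},
    {"tx":0.1,"ty":-0.155,"tz":0.03,"yaw":0,"grip":0},
    {"tx":0.1358,"ty":-0.2072,"tz":0.06,"yaw":0,"grip":0},
    {"tx":0.1358,"ty":-0.2072,"tz":0.085,"yaw":0,"grip":0},
    {"tx":0.1358,"ty":-0.2072,"tz":0.089,"yaw":0,"grip":0},
    {"tx":0.1358,"ty":-0.2072,"tz":0.089,"yaw":0,"grip":0}
  ]
}}

```text
time: 34.6
tool_pos: [0.4351, 0.2384, 0.0653]
tool_rot: [-3.141, 0.0, 1.633]
contact_force: [-0.2, 0.4, 0.9]
opening: 0.0458
```

```bash
python3 look2.py w23 436.7 238.8; python3 -c "
from h import *
goto(.4367,.2388,.0165,93.6)"
```

```text
t 34.60 tcp [435.1 238.4  65.3] yaw 93.6 F [-0.2  0.4  0.9] op 45.8 q [ 0.35  0.49  1.81 -0.    0.85  0.28]
[312 210  29  31 700] rect [439.3 240.8] [17.7 17.4] 79.2 circ [439.5 240.8] 9.1 z 0.0326
-> tx 0.0004 ty 0.0010 tz 0.0493 yaw -0.001
```

View pics/w23.png

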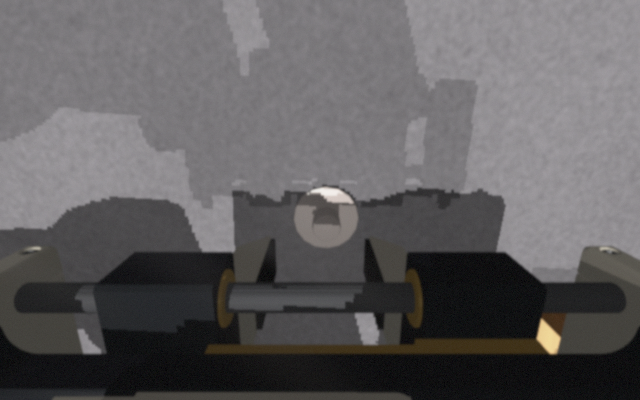

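{"method": "apply_moves", "body": {
  "plan": [
    {"tx":0.0013,"ty":0.002,"tz":0.025,"yaw":0,"grip":0},
    {"tx":0.0013,"ty":0.002,"tz":0.042,"yaw":0,"grip":0},
    {"tx":0.0013,"ty":0.002,"tz":0.0485,"yaw":0,"grip":0},
    {"tx":0.0013,"ty":0.002,"tz":0.0485,"yaw":0,"grip":0},
    {"tx":0.0013,"ty":0.002,"tz":0.0485,"yaw":0,"grip":-0.75},
    {"tx":0.0013,"ty":0.002,"tz":0.0485,"yaw":0,"grip":-0.75},
    {"tx":0.0013,"ty":0.002,"tz":0.0485,"yaw":0,"grip":-0.75},
    {"tx":0.0013,"ty":0.002,"tz":0.0485,"yaw":0,"grip":-0.75}
  ],
  "force": 25
}}

```text
time: 35.65
tool_pos: [0.4365, 0.2402, 0.0172]
tool_rot: [3.141, -0.0, 1.634]
contact_force: [-0.2, -0.3, 1.9]
opening: 0.0168
```

```bash
python3 -c "
from h import *
st();goto(.5235,-.2447,.115,93.6)"
```

```text
t 35.65 tcp [436.5 240.2  17.2] yaw 93.6 F [-0.2 -0.3  1.9] op 16.8 q [0.35 0.57 1.84 0.   0.73 0.29]
-> tx -0.4894 ty 0.0563 tz -0.0979 yaw 0.000
```

{"method": "apply_moves", "body": {
  "plan": [
    {"tx":0,"ty":0,"tz":-0.06,"yaw":0,"grip":-0.75},
    {"tx":0,"ty":0,"tz":-0.098,"yaw":0,"grip":-0.75},
    {"tx":-0.05,"ty":0.006,"tz":-0.098,"yaw":0,"grip":-0.75},
    {"tx":-0.1,"ty":0.0115,"tz":-0.098,"yaw":0,"grip":-0.75},
    {"tx":-0.15,"ty":0.017,"tz":-0.098,"yaw":0,"grip":-0.75},
    {"tx":-0.2,"ty":0.023,"tz":-0.098,"yaw":0,"grip":-0.75},
    {"tx":-0.25,"ty":0.029,"tz":-0.098,"yaw":0,"grip":-0.75},
    {"tx":-0.29,"ty":0.0335,"tz":-0.098,"yaw":0,"grip":-0.75}
  ]
}}

```text
time: 36.65
tool_pos: [0.4881, -0.0492, 0.1149]
tool_rot: [3.142, -0.0, 1.633]
contact_force: [-0.1, 0.3, -0.5]
opening: 0.017
```

{"method": "apply_moves", "body": {
  "plan": [
    {"tx":-0.04,"ty":0.0046,"tz":0,"yaw":0,"grip":-0.75},
    {"tx":-0.09,"ty":0.0103,"tz":0,"yaw":0,"grip":-0.75},
    {"tx":-0.14,"ty":0.016,"tz":0,"yaw":0,"grip":-0.75},
    {"tx":-0.18,"ty":0.0207,"tz":0,"yaw":0,"grip":-0.75},
    {"tx":-0.1994,"ty":0.0228,"tz":0,"yaw":0,"grip":-0.75},
    {"tx":-0.1994,"ty":0.0228,"tz":0,"yaw":0,"grip":-0.75},
    {"tx":-0.1994,"ty":0.0228,"tz":0,"yaw":0,"grip":-0.75}
  ]
}}

```text
time: 37.52
tool_pos: [0.523, -0.2432, 0.1147]
tool_rot: [-3.141, -0.001, 1.635]
contact_force: [0.4, 1.2, -1.2]
opening: 0.0171
```

```bash
python3 rim.py w24 523.5 -245; python3 -c "
from h import *
goto(.5235,-.2447,.0692,93.6)
P=np.load('pics/rimP.npy')[:,:2]*1e3
from scipy.optimize import least_squares
b=[];
for y in np.arange(-30,31,2.):
    s=P[abs(P[:,1]-y)<1]
    if len(s)>3: b.append(s[s[:,0].argmax()])
b=np.array(b);r=least_squares(lambda c:np.hypot(b[:,0]-c[0],b[:,1]-c[1])-23,[0,0],loss='soft_l1');print(r.x,abs(r.fun).mean())
"
```

```text
t 37.52 tcp [ 523.  -243.2  114.7] yaw 93.7 F [ 0.4  1.2 -1.2] op 17.1 q [-0.57  0.54  1.53  0.    1.07 -0.63]
n 565 tool x [-3.9 21.7] tool y [-23.2  21.1] mid y -1.049999999999999 zmax 0.06200146421594479 (array([ 521. , -234.6]), array([45. , 26.3]), 5.0)
-> tx -0.0016 ty 0.0003 tz 0.0456 yaw 0.002
[-1.27496984 -1.06555889] 0.1815065945938598
```

View pics/w24.png

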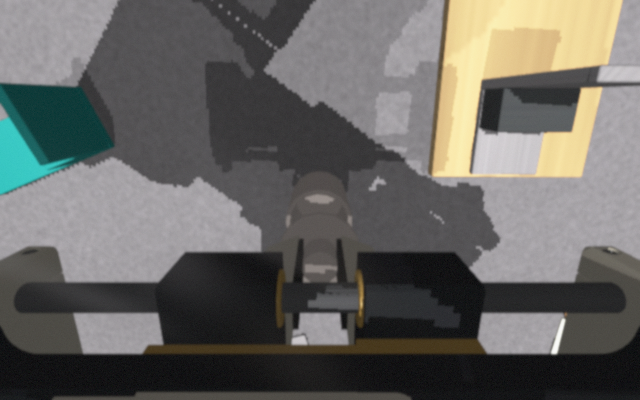

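{"method": "apply_moves", "body": {
  "plan": [
    {"tx":-0.0017,"ty":-0.0008,"tz":0.012,"yaw":0,"grip":-0.75},
    {"tx":-0.0017,"ty":-0.0008,"tz":0.024,"yaw":0,"grip":-0.75},
    {"tx":-0.0017,"ty":-0.0008,"tz":0.033,"yaw":0,"grip":-0.75},
    {"tx":-0.0017,"ty":-0.0008,"tz":0.038,"yaw":0,"grip":-0.75},
    {"tx":-0.0017,"ty":-0.0008,"tz":0.041,"yaw":0,"grip":-0.75},
    {"tx":-0.0017,"ty":-0.0008,"tz":0.043,"yaw":0,"grip":-0.75},
    {"tx":-0.0017,"ty":-0.0008,"tz":0.045,"yaw":0,"grip":-0.75},
    {"tx":-0.0017,"ty":-0.0008,"tz":0.047,"yaw":0,"grip":-0.75}
  ]
}}

```text
time: 38.58
tool_pos: [0.5231, -0.2469, 0.0691]
tool_rot: [3.14, 0.001, 1.634]
contact_force: [-3.6, 3.0, 16.9]
opening: 0.0172
```

{"method": "apply_moves", "body": {
  "plan": [
    {"tx":0,"ty":0,"tz":0.001,"yaw":0,"grip":-0.75},
    {"tx":0,"ty":0,"tz":0,"yaw":0,"grip":-0.3},
    {"tx":0,"ty":0,"tz":0,"yaw":0,"grip":0},
    {"tx":0,"ty":0,"tz":-0.03,"yaw":0,"grip":0.5},
    {"tx":0,"ty":0,"tz":-0.065,"yaw":0,"grip":0.7},
    {"tx":0,"ty":0,"tz":-0.065,"yaw":0,"grip":0.7}
  ]
}}

```text
time: 39.33
tool_pos: [0.524, -0.2475, 0.1354]
tool_rot: [3.137, 0.003, 1.634]
contact_force: [-0.7, 0.1, -0.0]
opening: 0.0624
```

```bash
python3 chk.py w25 523 -246.5; python3 -c "
from h import *
goto(.523,-.2465,.025)"
```

```text
t 39.33 tcp [ 524.  -247.5  135.4] yaw 93.6 F [-0.7  0.1 -0. ] op 62.4 q [-0.57  0.52  1.5   0.    1.11 -0.64]
{50: np.int64(29), 52: np.int64(31), 54: np.int64(36), 56: np.int64(129), 58: np.int64(220), 60: np.int64(529), 62: np.int64(1469), 64: np.int64(29), 66: np.int64(22), 68: np.int64(16), 70: np.int64(27), 72: np.int64(18), 74: np.int64(21), 76: np.int64(24), 78: np.int64(155), 80: np.int64(356), 82: np.int64(3), 84: np.int64(0), 86: np.int64(0), 88: np.int64(0)}
0.056 (array([ 520.6, -243.7]), array([45.4, 45.2]), 67.0) tool offset mm [ 3.4 -2.3 -0. ]
0.078 (array([ 521.2, -245.1]), array([17.4, 16.9]), 53.2) tool offset mm [ 1.9 -1.8 -0. ]
-> tx 0.0005 ty -0.0002 tz 0.1086 yaw 0.000
```

View pics/w25.png

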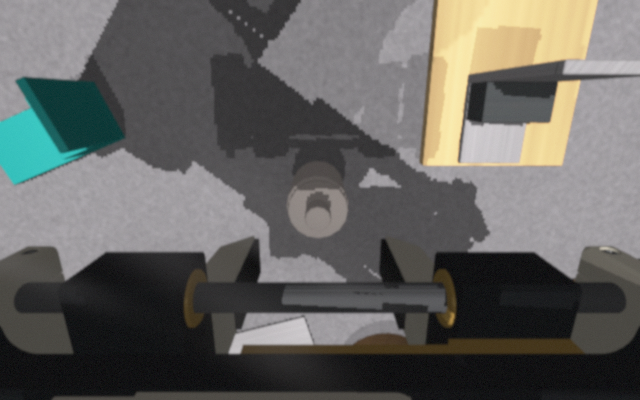

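{"method": "apply_moves", "body": {
  "plan": [
    {"tx":0.001,"ty":-0.001,"tz":0.03,"yaw":0,"grip":0.7},
    {"tx":0.001,"ty":-0.001,"tz":0.06,"yaw":0,"grip":0.7},
    {"tx":0.001,"ty":-0.001,"tz":0.095,"yaw":0,"grip":0.7},
    {"tx":0.001,"ty":-0.001,"tz":0.11,"yaw":0,"grip":0.7},
    {"tx":0.001,"ty":-0.001,"tz":0.11,"yaw":0,"grip":-0.3},
    {"tx":0.001,"ty":-0.001,"tz":0.11,"yaw":0,"grip":-0.3},
    {"tx":0.001,"ty":-0.001,"tz":0.11,"yaw":0,"grip":-0.3},
    {"tx":0.001,"ty":-0.001,"tz":0.11,"yaw":0,"grip":-0.3}
  ],
  "force": 22
}}

```text
time: 40.38
tool_pos: [0.5221, -0.246, 0.0239]
tool_rot: [3.14, 0.001, 1.634]
contact_force: [0.9, 0.1, 2.7]
opening: 0.0461
```

```bash
python3 -c "
from h import *
st();goto(.52,-.0845,.1,93.6);goto(.6625,-.0845,.1,93.6)"
```

```text
t 40.38 tcp [ 522.1 -246.    23.9] yaw 93.6 F [0.9 0.1 2.7] op 46.1 q [-0.57  0.66  1.61  0.    0.87 -0.64]
-> tx 0.1612 ty 0.0082 tz -0.0762 yaw 0.000
-> tx 0.1522 ty 0.1504 tz -0.0760 yaw 0.000
```

{"method": "apply_moves", "body": {
  "plan": [
    {"tx":0,"ty":0,"tz":-0.04,"yaw":0,"grip":-0.3},
    {"tx":0.04,"ty":0.002,"tz":-0.076,"yaw":0,"grip":-0.3},
    {"tx":0.09,"ty":0.005,"tz":-0.082,"yaw":0,"grip":-0.3},
    {"tx":0.14,"ty":0.008,"tz":-0.082,"yaw":0,"grip":-0.3},
    {"tx":0.158,"ty":0.05,"tz":-0.082,"yaw":0,"grip":-0.3},
    {"tx":0.155,"ty":0.1,"tz":-0.082,"yaw":0,"grip":-0.3},
    {"tx":0.1522,"ty":0.1504,"tz":-0.076,"yaw":0,"grip":-0.3},
    {"tx":0.1522,"ty":0.1504,"tz":-0.06,"yaw":0,"grip":-0.3}
  ]
}}

```text
time: 41.38
tool_pos: [0.6653, -0.0842, 0.0828]
tool_rot: [3.137, 0.001, 1.635]
contact_force: [-0.0, -0.1, -2.8]
opening: 0.0456
```

```bash
python3 -c "
from h import *
st();goto(.6625,-.0845,.0359,93.6);snap('w26')"
```

```text
t 41.38 tcp [665.3 -84.2  82.8] yaw 93.7 F [-0.  -0.1 -2.8] op 45.6 q [-0.24  0.73  1.26  0.    1.14 -0.3 ]
-> tx -0.0001 ty -0.0030 tz 0.0469 yaw 0.001
```

View pics/w26.png

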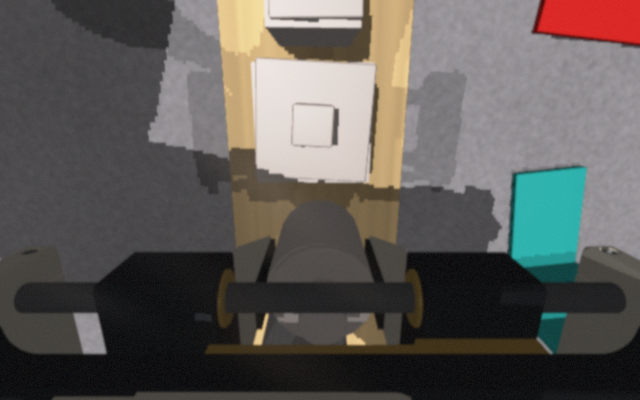

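{"method": "apply_moves", "body": {
  "plan": [
    {"tx":0,"ty":-0.001,"tz":0.015,"yaw":0,"grip":-0.3},
    {"tx":0,"ty":-0.001,"tz":0.03,"yaw":0,"grip":-0.3},
    {"tx":0,"ty":-0.001,"tz":0.042,"yaw":0,"grip":-0.3},
    {"tx":0,"ty":-0.001,"tz":0.047,"yaw":0,"grip":-0.3},
    {"tx":0,"ty":-0.001,"tz":0.048,"yaw":0,"grip":-0.3},
    {"tx":0,"ty":-0.001,"tz":0.048,"yaw":0,"grip":0.4},
    {"tx":0,"ty":-0.001,"tz":0.048,"yaw":0,"grip":0.4},
    {"tx":0,"ty":-0.001,"tz":0.048,"yaw":0,"grip":0.4}
  ]
}}

```text
time: 42.42
tool_pos: [0.6612, -0.0844, 0.035]
tool_rot: [3.141, 0.0, 1.634]
contact_force: [0.6, -0.0, 1.1]
opening: 0.0637
```

{"method": "apply_moves", "body": {
  "plan": [
    {"tx":0,"ty":0,"tz":-0.05,"yaw":0,"grip":0.4},
    {"tx":0,"ty":0,"tz":-0.11,"yaw":0,"grip":0.5},
    {"tx":0,"ty":-0.06,"tz":-0.18,"yaw":0,"grip":0.5},
    {"tx":0,"ty":-0.12,"tz":-0.2,"yaw":0,"grip":0.5},
    {"tx":0,"ty":-0.18,"tz":-0.2,"yaw":0,"grip":0.5},
    {"tx":0,"ty":-0.24,"tz":-0.2,"yaw":0,"grip":0.5},
    {"tx":0,"ty":-0.24,"tz":-0.2,"yaw":0,"grip":0.5}
  ]
}}

```text
time: 43.3
tool_pos: [0.4186, -0.0991, 0.2354]
tool_rot: [3.141, 0.0, 1.633]
contact_force: [0.8, 0.1, 0.9]
opening: 0.0693
```

```bash
python3 - <<'E'
from h import *
st();p,d,W=snap("t27","top");q,_,_=snap("s27","scene")
cv2.imwrite("pics/t27c.png",cv2.resize(p[155:290,190:410][:,:,::-1],None,fx=3.6,fy=3.6,interpolation=cv2.INTER_CUBIC))
cv2.imwrite("pics/s27c.png",cv2.resize(q[130:245,240:430][:,:,::-1],None,fx=4,fy=4,interpolation=cv2.INTER_CUBIC))
R=W[160:220,225:375].reshape(-1,3);e=np.array([-.0628,.998]);f=np.array([.998,.0628]);c=np.array([.6578,-.0096])
s=(R[:,:2]-c)@e;x=(R[:,:2]-c)@f
for n,y in dict(RS=-75,SB=-8,SS=58,RB=126,ang=-134).items():
    k=abs(s-y/1e3)<.034;Q=R[k];z=Q[:,2];t=np.percentile(z,99.5)
    for a,b in((.07,.082),(.086,.1),(.11,.13)):
        m=(z>a)&(z<b)
        if m.sum()>8: print(n,a,m.sum(),"x_b %.1f y_b %.1f"%(x[k][m].mean()*1e3,s[k][m].mean()*1e3),"zmed",np.median(z[m]).round(4))
E
```

```text
t 43.30 tcp [418.6 -99.1 235.4] yaw 93.6 F [0.8 0.1 0.9] op 69.3 q [-0.41  0.16  1.75 -0.    1.23 -0.47]
RS 0.07 140 x_b -3.1 y_b -73.2 zmed 0.0763
RS 0.086 26 x_b -0.8 y_b -72.8 zmed 0.0939
SB 0.07 292 x_b -1.4 y_b -9.3 zmed 0.0757
SB 0.086 39 x_b -0.2 y_b -8.0 zmed 0.0939
SS 0.07 168 x_b -1.2 y_b 56.9 zmed 0.0757
SS 0.086 35 x_b 0.2 y_b 57.8 zmed 0.0948
RB 0.07 267 x_b -0.5 y_b 125.1 zmed 0.0759
RB 0.086 30 x_b -0.6 y_b 123.8 zmed 0.0943
ang 0.086 9 x_b -18.9 y_b -133.1 zmed 0.0924
ang 0.11 46 x_b -7.6 y_b -135.3 zmed 0.1215
```

View pics/t27c.png

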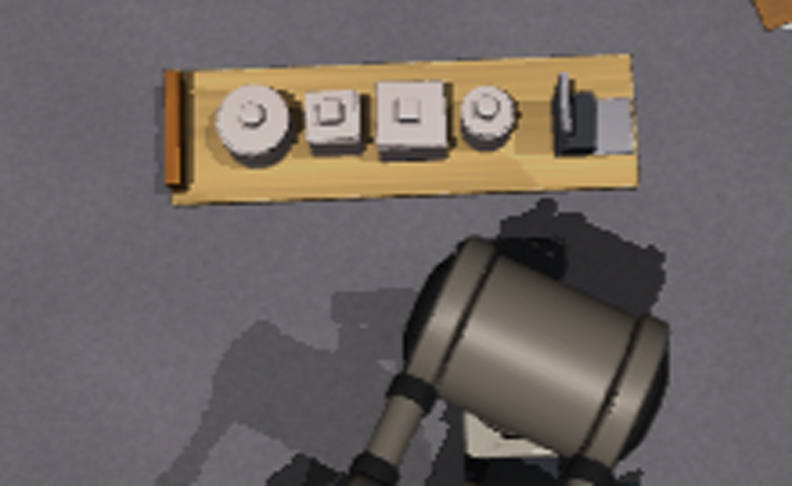

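View pics/s27c.png

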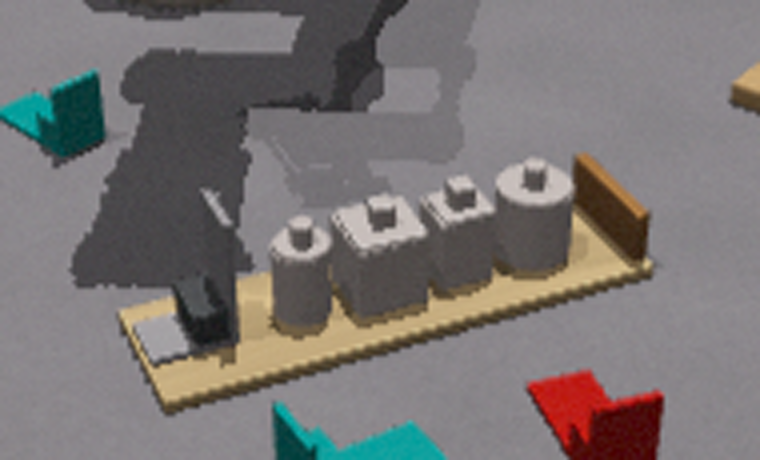

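All four lidded tubs stand in the row, with plate tops at 76 mm and grips at 94 mm, and the angle is upright. The arm is clear, so I'm handing in.

```bash
python3 -c "
from h import *
print(robot.hand_in());st()"
```

```text
the job is handed in; nothing more can be done
None
the job is handed in; nothing more can be done
```

The job is done and handed in at about 43 s of robot time. The hand-in gives no verdict.

- **Angle:** I gripped the steel angle near the end of its long leg and swung it over its corner onto its short leg. The corner stayed on the board throughout. I then turned it about 4° to square it with the board.
- **Tubs:** All four were present, so no lid stays over. Each tub got its own lid, pressed home with about 17–19 N, and went onto the board between the angle and the end board. From the angle, the order is small round, big square, small square, big round.
- **Last checks:** The final top and scene pictures show the angle upright, with its top at about 122 mm. The four tubs stand upright in line to within about 3 mm, with gaps of roughly 12–17 mm. Plate tops at about 76 mm and grip tops at about 94 mm match lids fully home.
- **Bystanders and look-alikes:** I did not reach for any of them, but I did not measure them again at the end.

Close wrist-camera readings differed from the earlier wider views by 1–3 mm. I corrected for this before each fit. No check failed, and I noticed no knock and no slackening of the grip.

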